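# Load the bar tray, dock it and wind the feeder

## Task

Loosen the clamp knob, draw the tray carriage back against the loading stop and clamp it there; then pull every test bar out of the upright stand and lay it flat on the floor of the tray, none on top of another. With all bars in, loosen the knob, slide the carriage fully home to the white feeder unit, clamp it tight again, and only then wind the feed wheel by its red pin a full turn clockwise, right up to its stop. Never force the carriage along while it is clamped, and leave the other things on the bench where they are.

Things in the scene. Friction and masses are not known exactly. Their poses are not given: they have to be found in the camera images.
- carriage (a joint): slide of the tray carriage along the rail: 0 m = against the loading stop (the black block at the rail's end away from the feeder unit), 0.200 m = docked, fully home at the white feeder unit. The carriage moves along the rail's own -y axis. Freed it slides with about 2 N; clamped it holds fast
- knob (a joint): black clamp knob on the bracket on the robot's side of the carriage, turning about a vertical axis: 0 rad = loose (stop), 1.5 rad = fully tight (stop), it grows as the knob is turned clockwise seen from above. The carriage is free below about 0.5 and firmly clamped above 1.2; it stays where it is left
- knob_grip (a point): point on the knob's axis at gripping height, 76 mm above the table. The grip is an upright bar 56 mm long (this point's x axis), 16 mm wide (its y axis), 36 mm high (top 90 mm above the table), on a round hub 50 mm across, top 54 mm above the table; bracket top 38 mm. The tray's wall is 60 mm from the axis. The carriage can be pushed or drawn along by the knob
- tray_in (a point): centre of the floor of the carriage's blue-walled open tray, 38 mm above the table; axes as the rail's: inside 200 mm along x and 200 mm along y, walls 5 mm thick and 20 mm high. The knob's axis is 165 mm from here along -x
- wheel (a joint): black feed wheel, a flat disc 116 mm across (top 74 mm above the table) turning about a vertical axis beside the feeder unit, on the robot's side, axis 140 mm along the rail's -x and 330 mm along its -y. Grows as it is wound clockwise seen from above; starts between 0 and 0.6 rad, stops at 6.9 rad. It turns easily and stays where it is left
- wheel_pin (a point): gripping point of the wheel's red upright crank pin, 18 mm across, rising 48 mm above the disc to 122 mm above the table; this point is on the pin's axis, 104 mm above the table and 45 mm from the wheel's axis. Its x axis points from the wheel's axis outwards through the pin. The pin is fixed to the wheel
- rail: grey bed of the rail, fixed on the table; origin on the table under the tray's centre when the carriage is at the loading stop; x points away from the robot, the carriage travels along its -y towards the white feeder unit (250 x 190 mm, 130 mm high, its near face 335 mm along -y from the origin)
- stand: white plastic bar stand fixed on the table, origin under its centre; block 218 mm long (x) by 44 mm wide (y) on a 70 mm wide foot plate, 70 mm high, with four upright square wells in a row along x at -87, -29, 29 and 87 mm; each well is 20 mm square, its floor 10 mm above the table
- bar1: square metal test bar (bright steel, blue band near its top end), 16 x 16 x 130 mm, about 0.24 kg; origin at the centre of its plain foot end, z along its length towards the banded end (the middle is 65 mm along z). It begins standing in a well of the stand, 70 mm sticking out. May be absent (none is given then)
- bar2: square metal test bar (brass, green band near its top end), 16 x 16 x 130 mm, about 0.24 kg; origin at the centre of its plain foot end, z along its length towards the banded end (the middle is 65 mm along z). It begins standing in a well of the stand, 70 mm sticking out. May be absent (none is given then)
- bar3: square metal test bar (copper, white band near its top end), 16 x 16 x 130 mm, about 0.24 kg; origin at the centre of its plain foot end, z along its length towards the banded end (the middle is 65 mm along z). It begins standing in a well of the stand, 70 mm sticking out. May be absent (none is given then)
- bar4: square metal test bar (dark steel, yellow band near its top end), 16 x 16 x 130 mm, about 0.24 kg; origin at the centre of its plain foot end, z along its length towards the banded end (the middle is 65 mm along z). It begins standing in a well of the stand, 70 mm sticking out. May be absent (none is given then)
- mug: white ceramic mug, 80 mm across, 95 mm high; origin at the middle of its underside; not part of the job, leave it where it is
- oil_bottle: yellow bottle, 52 mm across, 120 mm high; origin at the middle of its underside; not part of the job, leave it where it is
- screwdriver: screwdriver lying flat, 190 mm long, blue handle; origin at the middle of its underside; not part of the job, leave it where it is
- wrench: steel wrench lying flat, 180 mm long; origin at the middle of its underside; not part of the job, leave it where it is
- jar: amber jar, 64 mm across, 70 mm high; origin at the middle of its underside; not part of the job, leave it where it is

How it is judged:
By the outcome, as a careful person would: the job done as asked, in the order asked, and still so for the second after the job is handed in, with the robot touching nothing.
Of bar1, bar2, bar3, bar4 only 2 to 4 are there at a start; the rules pass over those that are not, and their reading is None.
At some moment in a run one of bar1, bar2, bar3, bar4 may be knocked a few centimetres aside while the robot is not near it.
Once in a run the grip may slacken for a moment while it holds something.
It also fails if it takes over 210 s, if anything falls off the work surface, if the arm or the gripper's body presses on something with over 40 N, if the wrist force passes 120 N, or if a joint passes its speed limit or range.

## Robot

A 7-joint arm with a two-finger parallel gripper is mounted at the origin on the work surface. World frame = base frame: x ahead of the robot, y to its left, z up, the work surface at z = 0. Lengths are in m, angles in degrees, forces in N, time in s.
With the tool pointing down it reaches from about 0.4 to 0.875 m from the base axis. Payload 6.5 kg.
Tool frame: the origin (TCP) lies at the very end of the fingers, on their centre line; the grasp point (between the pads) lies 19 mm behind it; z points along the fingers, y is the line along which they close (so a half turn about z gives the same grasp; the last joint's range is limited). The gripper opens to 88 mm and grips with 3 to 60 N. Pads are 18 mm wide; open, the fingers measure 123 mm over their backs; the gripper's body (75 mm by 187 mm) begins 45 mm behind the grasp point.
Start: joints at [59.29, 30.733, -0.252, 88.115, 0.149, 61.152, -4.079], TCP at [0.294, -0.58, 0.239] pointing down, gripper open.
Joint ranges: [-154.64, 154.64], [-21.42, 123.67], [-72.66, 72.17], [13.99, 137.28], [-74.86, 254.86], [10.95, 109.41], [-158.01, 158.01]. Speed limits (degrees/s): [136.94, 136.94, 180, 180, 180, 180, 180].

## Interface

Orientations are given as [roll, pitch, yaw] about the fixed x, y, z axes, in that order (R = Rz(yaw) Ry(pitch) Rx(roll)).
In Python, from workcell import bot, get_image, calibration, recognise, regions_of, pinpoint gives the robot as it stands.
- The arm moves only by the tool arm_command, never from a script. Its argument "commands" is a list of rows, each an object with "linear": the shift along the tool's x, y, z in units of 0.15 m (1.0 is 0.15 m), a list of three; "dr": the turn, a rotation vector about the tool's x, y, z in units of 180 degrees (1.0 is 180 degrees), a list of three. A call has 1 to 5 rows; each row is the pose to reach, as a shift and turn from the pose commanded when the call began, along the tool's axes at that moment, turning the shorter way round; what a row does not reach only later rows make up. A row lasts 1/12 s, in which the tool goes at most 41.7 mm and 7.16 degrees, less where a joint would pass 70% of its speed; a pose out of reach is approached as far as the arm can. A call with a number of a shift or a turn outside -1 to 1 is refused whole. A call with a gripper value outside its range is refused whole. "jaw" is the opening, from -1 (shut) to 1 (fully open), set as the call begins (left out, the last holds). The fingers move at their own pace and stop on an object; "force" is the grip in N (left out, the last holds). Time passes only in rows, so rows that repeat a pose let the fingers close. It gives the time, the measured TCP pose, the force, the opening and the grip force at its end, in the units of the state.
- bot.sense(): the state, without advancing time (a new reading comes with each control period).
- get_image(name): name is "scene" or "top"; returns the picture (420x560x3 uint8, red, green, blue); there is no depth.
- calibration(name): a dict with "vertical_fov" (degrees; the focal length in pixels is half the picture's height over the tangent of half this angle, whatever the lens; pixels are square), "cx", "cy" (the principal point, pixels), "world_from_camera" (4x4, takes a point from camera to world coordinates). Camera axes: x right, y up, looking along -z (the intrinsics and any distortion apply to the point x, -y, -z); pixel columns grow to the right and rows downward; lengths in m; the calibration is good to about 2 mm. A picture is of the moment at which its call begins. calibration takes no time and is no camera call.
- bot.hand_in(): hands the job in; it is judged then, once.
Trained networks look in the newest picture that a camera, given by its name, has taken for a name from the list of things; names that differ only in an ending like _2 or _b are one class to them, and where a whole thing is asked for, a point or a joint stands for the part that bears it (a point fixed in the world has none). Each returns a list of dicts, best first, with "p" (0 to 1); they miss things now and then, are a little off and sometimes report something else, mostly with a low value. They report only what shows in the picture. A call takes as long as a camera call.
- recognise(camera, thing): "point" ([row, column] in pixels, amid what is visible of it).
- regions_of(camera, thing): "pixels" (420x560 bool, what is visible of it) and "point" ([row, column] in pixels, amid what is visible of it).
- pinpoint(camera, thing): "point" ([row, column] in pixels: a listed point, or the origin of a listed thing).
The state is a dict: "clock": time; "joint_pos": joint angles; "joint_velocities": joint speeds; "effort": joint torques, N m; "eef_pos": TCP position; "ee_rot": TCP orientation; "contact_force": force on the tool from outside, world axes, zero at the start; "ft_torque": the same for the moment, N m; "opening": opening from 0.0 (shut) to 1.0 (fully open); "finger_force": force on a finger pad.
Only numpy, scipy, OpenCV 4.12 (cv2) and the standard library are available. Lean on these libraries where they do the work, as an engineer would, in place of code of your own. Each camera call takes 0.05 s, during which the arm holds its last target. There are 200 camera calls.

## Working session

There is one attempt and no reset: what is moved stays moved. The work goes in short steps, Python scripts to look and compute and a tool call to move; the robot and the scene stay as the last step left them, time stands still between calls to the robot, and variables do not carry over. Pictures are saved under pics/ and viewed, at most 14 in all, crops included, and the job is handed in when it is done.

Besides the shell and the picture viewer there is one more tool, called after "Request:" as name([rows], argument=value, ...), one row to a line, values as JSON. arm_command: Moves the arm, as the interface text tells. Shifts and turns lie within -1 to 1; 1 stands for 0.15 m of shift or 180 degrees of turn. Its arguments: {"type":"object","properties":{"commands":{"type":"array","items":{"type":"object","properties":{"linear":{"type":"array","items":{"type":"number"}},"dr":{"type":"array","items":{"type":"number"}}}}},"jaw":{"type":"number"},"force":{"type":"number"}},"required":["commands"]}

```bash
mkdir -p pics; ls
cat > h.py <<'E'
import numpy as np, cv2
from workcell import bot,get_image,calibration,recognise,regions_of,pinpoint
from scipy.spatial.transform import Rotation as Ro
def cal(n):
    c=calibration(n); f=210/np.tan(np.radians(c["vertical_fov"])/2); return c,f,np.array(c["world_from_camera"])
def ray(n,p):
    c,f,T=cal(n); d=np.array([(p[1]-c["cx"])/f,-(p[0]-c["cy"])/f,-1]); return T[:3,3],T[:3,:3]@d
def atz(n,p,z):
    o,d=ray(n,p); return o+d*(z-o[2])/d[2]
def proj(n,P):
    c,f,T=cal(n); q=T[:3,:3].T@(np.array(P)-T[:3,3]); return np.array([c["cy"]-f*q[1]/-q[2], c["cx"]+f*q[0]/-q[2]])
def save(n,f,crop=None,s=1):
    im=get_image(n)[:,:,::-1].copy()
    if crop: im=im[crop[0]:crop[1],crop[2]:crop[3]]
    cv2.imwrite("pics/"+f,cv2.resize(im,None,fx=s,fy=s))
def move(pos,yaw):
    """full shift (units) and turn for tool-down target with tool x yaw"""
    s=bot.sense(); R=Ro.from_euler("xyz",s["ee_rot"],degrees=True)
    Rt=Ro.from_euler("xyz",[180,0,yaw],degrees=True)
    l=R.inv().apply(np.array(pos)-s["eef_pos"])/.15; d=(R.inv()*Rt).as_rotvec()/np.pi
    print("linear",l.round(3),"dr",d.round(3))
E
python3 - <<'E'
from h import *
print(bot.sense())
for n in ["scene","top"]:
    save(n,n+"0.png"); print(n,calibration(n))
    for t,z in [("rail",0),("stand",0),("knob_grip",.076),("tray_in",.038),("wheel_pin",.104),("bar1",.01),("bar2",.01),("bar3",.01),("bar4",.01),("mug",0),("oil_bottle",0),("jar",0),("screwdriver",0),("wrench",0)]:
        print(t,[(round(r["p"],2),np.round(r["point"],1),atz(n,r["point"],z).round(4)) for r in pinpoint(n,t)[:2]])
E
```

```text
pics
{'clock': 0.0, 'joint_pos': array([59.29025887, 30.7778023 , -0.25281074, 88.17225446,  0.15103741,
       61.151955  , -4.07861389]), 'joint_velocities': array([ 0.02290961,  0.08320047, -0.01010427, -0.02190458, -0.05018977,
       -0.03058022, -0.00444017]), 'effort': array([ 3.89488405e-04, -5.70984292e+01,  9.90848467e-01, -2.51605099e+01,
       -5.62470965e-02,  1.79851177e-02,  1.59730384e-04]), 'eef_pos': array([ 0.29392518, -0.57903783,  0.2378253 ]), 'ee_rot': array([-1.79898771e+02,  1.00242921e-02,  2.69214470e+01]), 'contact_force': array([-0.27949657,  0.08906572, -0.45437843]), 'ft_torque': array([ 0.04237587, -0.03007363,  0.00727751]), 'finger_force': 0.0, 'opening': 1.0013862459886569}
scene {'vertical_fov': 47.77055515502811, 'cx': 279.61111126806486, 'cy': 206.65857112850523, 'world_from_camera': array([[-0.6851368 , -0.47941284,  0.5484076 ,  1.30719662],
       [ 0.72833508, -0.43976839,  0.52548242,  0.77968442],
       [-0.01075069,  0.75945184,  0.6504747 ,  1.0490313 ],
       [ 0.        ,  0.        ,  0.        ,  1.        ]])}
rail [(0.65, array([
[... 1874 characters left out ...]
 ])), (0.5, array([235.9, 187.4]), array([0.4041, 0.3055, 0.01  ]))]
bar3 [(0.63, array([221.1, 189.3]), array([0.4553, 0.3008, 0.01  ])), (0.5, array([235.9, 187.4]), array([0.4041, 0.3055, 0.01  ]))]
bar4 [(0.63, array([221.1, 189.3]), array([0.4553, 0.3008, 0.01  ])), (0.5, array([235.9, 187.4]), array([0.4041, 0.3055, 0.01  ]))]
mug [(0.77, array([230.3, 406.5]), array([ 0.4445, -0.4488,  0.    ]))]
oil_bottle [(0.53, array([149.8, 204.7]), array([0.706 , 0.2578, 0.    ]))]
jar [(0.89, array([171.1, 151.9]), array([0.6264, 0.4401, 0.    ]))]
screwdriver [(0.48, array([262.9, 149.7]), array([0.307 , 0.4348, 0.    ]))]
wrench [(0.57, array([207.3, 122.9]), array([0.497 , 0.5364, 0.    ]))]
```

View pics/scene0.png

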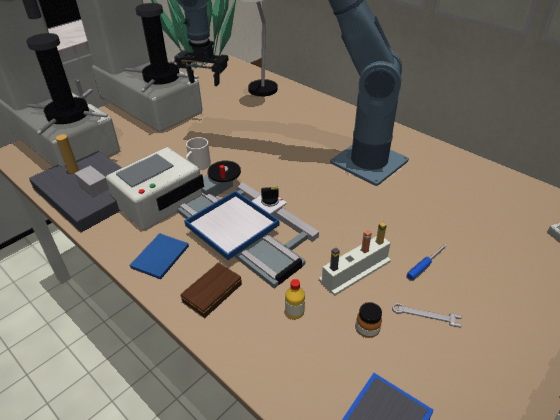

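View pics/top0.png

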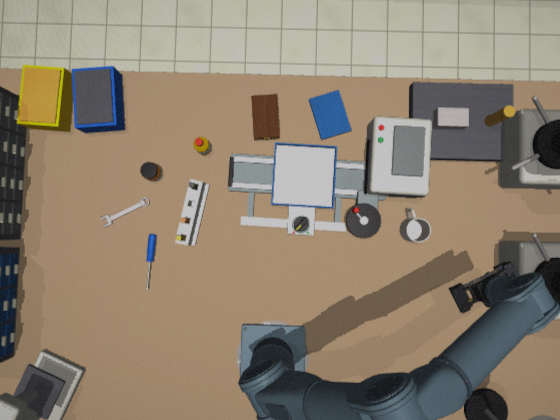

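Run:
```python
from h import *
a=get_image("top")[:,:,::-1]; b=get_image("scene")[:,:,::-1]
A=cv2.resize(a[140:260,160:400],None,fx=3.3,fy=3.3,interpolation=cv2.INTER_CUBIC)
cv2.imwrite("pics/topc.png",A)
cv2.imwrite("pics/scenec.png",cv2.resize(b[140:300,170:400],None,fx=3.4,fy=3.4,interpolation=cv2.INTER_CUBIC))
p=bot.sense()["eef_pos"]
print(proj("top",p),proj("scene",p))
for n in ["top","scene"]:
    for t,z in [("stand",.07),("tray_in",.058),("knob",.09),("wheel",.074)]:
        r=regions_of(n,t)
        if r:
            m=r[0]["pixels"].astype(np.uint8); rect=cv2.minAreaRect(cv2.findNonZero(m)); bx=cv2.boxPoints(rect)
            print(n,t,round(r[0]["p"],2),m.sum(),[atz(n,(q[1],q[0]),z)[:2].round(3).tolist() for q in bx])
```

```text
[282.91486662 472.11207314] [ 83.15249324 203.79195303]
top stand 0.73 981 [[0.47, -0.206], [0.554, -0.285], [0.475, -0.367], [0.392, -0.288]]
top tray_in 0.78 4635 [[0.423, 0.024], [0.728, 0.013], [0.72, -0.2], [0.416, -0.187]]
top knob 0.72 187 [[0.474, -0.058], [0.475, -0.103], [0.429, -0.104], [0.428, -0.059]]
top wheel 0.96 979 [[0.525, -0.229], [0.528, -0.341], [0.416, -0.343], [0.413, -0.231]]
scene stand 0.81 1939 [[0.614, 0.243], [0.356, 0.293], [0.419, 0.387], [0.658, 0.332]]
scene tray_in 0.63 4009 [[0.723, -0.197], [0.36, -0.201], [0.476, 0.046], [0.789, 0.024]]
scene knob 0.69 282 [[0.464, -0.111], [0.426, -0.07], [0.493, -0.008], [0.529, -0.047]]
scene wheel 0.9 562 [[0.471, -0.373], [0.394, -0.288], [0.479, -0.198], [0.552, -0.278]]
```

View pics/topc.png

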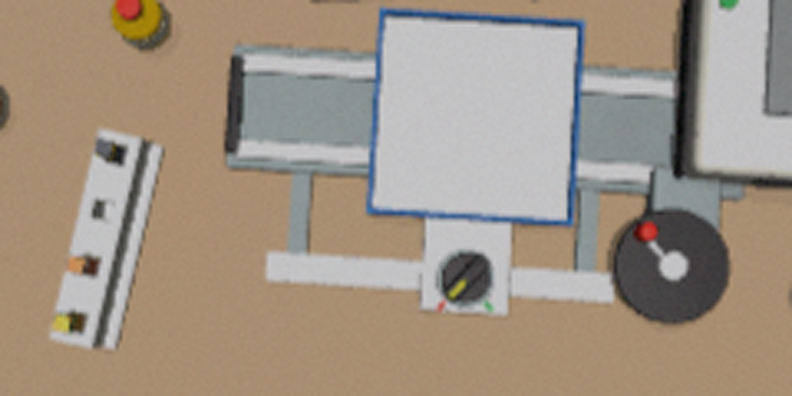

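View pics/scenec.png

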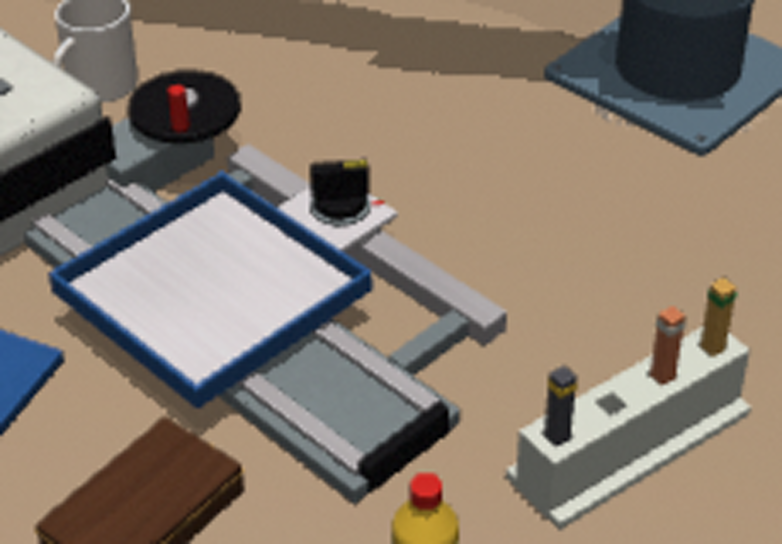

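```bash
cat > fit.py <<'E'
from h import *
from scipy.optimize import least_squares
T=lambda x,y:("top",(140+y/3.3,160+x/3.3)); S=lambda x,y:("scene",(140+y/3.4,170+x/3.4))
def rz(a,p): c,s=np.cos(a),np.sin(a); return np.array([c*p[0]-s*p[1],s*p[0]+c*p[1]])
def railP(v,x,y,z): return np.r_[v[:2]+rz(v[2],(x,y)),z]
def tray(v,x,y,z): return railP(v,x,y-v[3],z)
h=.105
obs=[(T(382,10),tray,(h,h,.058)),(T(582,20),tray,(h,-h,.058)),(T(571,222),tray,(-h,-h,.058)),(T(369,212),tray,(-h,h,.058)),
(S(52,277),tray,(h,-h,.058)),(S(224,175),tray,(-h,-h,.058)),(S(371,271),tray,(-h,h,.058)),(S(196,390),tray,(h,h,.058)),
(T(674,265),railP,(-.14,-.33,.08)),(S(188,98),railP,(-.14,-.33,.08)),(S(340,162),tray,(-.165,0,.09)),(T(466,276),tray,(-.165,0,.09))]
def f(v): return np.concatenate([proj(o[0],fn(v,*a))-o[1] for o,fn,a in obs])
r=least_squares(f,[.63,.03,-.05,.1],loss="soft_l1"); print("rail",r.x.round(4),np.degrees(r.x[2]).round(2)); print(f(r.x).reshape(-1,2).round(1).tolist())
v=r.x; print("knob",tray(v,-.165,0,.076),"wheel",railP(v,-.14,-.33,0))
for n,p in [T(647,230),S(177,88)]: print("pin",atz(n,p,.122).round(4))
st=[(T(103,150),.087,.14),(T(76,265),-.029,.14),(T(62,323),-.087,.14),(T(101,210),.029,.07),(S(564,374),.087,.14),(S(670,316),-.029,.14),(S(721,287),-.087,.14),(S(610,403),.029,.07)]
g=lambda v:np.concatenate([proj(o[0],railP(v,x,0,z))-o[1] for o,x,z in st])
r2=least_squares(g,[.48,.29,-.23],loss="soft_l1"); v=r2.x; print("stand",v.round(4),np.degrees(v[2]).round(2)); print(g(v).reshape(-1,2).round(1).tolist())
for k in (.087,-.029,-.087): print(railP(v,k,0,.1).round(4))
E
python3 fit.py
```

```text
rail [ 0.6233  0.0392 -0.0329  0.1262] -1.89
[[-0.6, -1.5], [-0.0, 0.2], [1.0, 0.1], [0.3, -1.4], [-1.1, -1.1], [-1.2, -0.7], [0.0, 0.3], [0.0, 0.0], [0.1, -0.9], [-0.4, -1.5], [0.8, -0.4], [0.6, -0.0]]
knob [ 0.45426897 -0.0815208   0.076     ] wheel [ 0.47254379 -0.28605198  0.        ]
pin [ 0.5052 -0.2547  0.122 ]
pin [ 0.503 -0.255  0.122]
stand [ 0.4843  0.2924 -0.192 ] -11.0
[[-0.7, -0.3], [-0.1, -0.4], [0.2, -0.3], [0.0, 0.2], [0.0, -0.6], [-0.8, 0.1], [-0.7, 0.2], [0.1, -0.0]]
[0.5697 0.2758 0.1   ]
[0.4559 0.298  0.1   ]
[0.3989 0.309  0.1   ]
```

```bash
cat > plan.py <<'E'
from h import *
def rot(yaw,tilt=0): return Ro.from_euler("z",yaw,degrees=True)*Ro.from_euler("y",-tilt,degrees=True)*Ro.from_euler("x",180,degrees=True)
def plan(wps,start=None):
    """wps: (x,y,z,yaw,tilt of tool z toward tool x); prints calls of 5 rows, chained from the measured (or given) pose"""
    s=bot.sense()
    p,R=(np.array(s["eef_pos"]),Ro.from_euler("xyz",s["ee_rot"],degrees=True)) if start is None else (np.array(start[:3]),rot(*start[3:]))
    for i,w in enumerate(wps):
        q=np.array(w[:3]); Rt=rot(*w[3:]); d=(R.inv()*Rt).as_rotvec()
        n=max(1,int(np.ceil(max(np.linalg.norm(q-p)/.148,np.degrees(np.linalg.norm(d))/35.5))))
        for k in range(n):
            lin=R.inv().apply((q-p)/(n-k))/.15; dd=(R.inv()*Rt).as_rotvec()/(n-k)
            print(i,"L",lin.round(3).tolist(),"dr",(dd/np.pi).round(3).tolist())
            p=p+R.apply(lin.round(3)*.15); R=R*Ro.from_rotvec((dd/np.pi).round(3)*np.pi)
E
python3 -c "
from plan import *
plan([(.454,-.081,.20,-42),(.454,-.081,.061,-42)])"
```

```text
0 L [0.614, -0.62, 0.065] dr [-0.0, 0.0, 0.096]
0 L [0.401, -0.775, 0.064] dr [-0.0, 0.0, 0.096]
0 L [0.153, -0.859, 0.065] dr [0.0, 0.0, 0.095]
0 L [-0.105, -0.866, 0.064] dr [0.0, 0.0, 0.096]
1 L [-0.0, -0.0, 0.927] dr [0.0, 0.0, -0.0]
```

Request:
arm_command([
  {"linear": [0.614,-0.62,0.065],"dr": [0,0,0.096]},
  {"linear": [0.614,-0.62,0.065],"dr": [0,0,0.096]},
  {"linear": [0.614,-0.62,0.065],"dr": [0,0,0.096]},
  {"linear": [0.614,-0.62,0.065],"dr": [0,0,0.096]},
  {"linear": [0.614,-0.62,0.065],"dr": [0,0,0.096]},
], jaw=1)

```text
clock: 2.42
eef_pos: [0.3361, -0.4518, 0.229]
ee_rot: [-179.9, -0.0, 10.0]
contact_force: [0.0, -0.3, 0.3]
opening: 1.002
finger_force: 0.0
```

Request:
arm_command([
  {"linear": [0.401,-0.775,0.064],"dr": [0,0,0.096]},
  {"linear": [0.401,-0.775,0.064],"dr": [0,0,0.096]},
  {"linear": [0.401,-0.775,0.064],"dr": [0,0,0.096]},
  {"linear": [0.401,-0.775,0.064],"dr": [0,0,0.096]},
  {"linear": [0.401,-0.775,0.064],"dr": [0,0,0.096]},
])

```text
clock: 2.83
eef_pos: [0.3753, -0.3288, 0.2195]
ee_rot: [-180.0, -0.0, -7.3]
contact_force: [0.4, -0.9, 0.3]
opening: 0.995
finger_force: 0.0
```

Request:
arm_command([
  {"linear": [0.153,-0.859,0.065],"dr": [0,0,0.095]},
  {"linear": [0.153,-0.859,0.065],"dr": [0,0,0.095]},
  {"linear": [0.153,-0.859,0.065],"dr": [0,0,0.095]},
  {"linear": [0.153,-0.859,0.065],"dr": [0,0,0.095]},
  {"linear": [0.153,-0.859,0.065],"dr": [0,0,0.095]},
])

```text
clock: 3.25
eef_pos: [0.4155, -0.2042, 0.2097]
ee_rot: [-180.0, -0.0, -24.5]
contact_force: [0.2, -0.5, 0.7]
opening: 1.003
finger_force: 0.0
```

Request:
arm_command([
  {"linear": [-0.105,-0.866,0.064],"dr": [0,0,0.096]},
  {"linear": [-0.105,-0.866,0.064],"dr": [0,0,0.096]},
  {"linear": [-0.105,-0.866,0.064],"dr": [0,0,0.096]},
  {"linear": [-0.105,-0.866,0.064],"dr": [0,0,0.096]},
  {"linear": [-0.105,-0.866,0.064],"dr": [0,0,0.096]},
])

```text
clock: 3.67
eef_pos: [0.4562, -0.0796, 0.2002]
ee_rot: [-179.9, -0.1, -41.8]
contact_force: [0.2, 0.6, 0.4]
opening: 1.001
finger_force: 0.0
```

```bash
python3 -c "
from plan import *
s=bot.sense();print(s['clock'],s['eef_pos'],s['ee_rot'],s['joint_pos'].round(1),s['contact_force'])
plan([(.454,-.081,.20,-42),(.454,-.081,.061,-42)])
save('scene','k1.png',(110,260,170,340),4)"
```

```text
3.6667 [ 0.45624543 -0.07961692  0.20019957] [-1.79920120e+02 -5.33356043e-02 -4.17683130e+01] [ 4.400e+00  1.560e+01 -1.000e-01  1.177e+02 -0.000e+00  4.660e+01
 -1.274e+02] [0.17543349 0.64767681 0.42132441]
0 L [-0.005, 0.017, 0.001] dr [-0.0, -0.0, 0.001]
1 L [-0.001, 0.001, 0.927] dr [-0.0, -0.0, 0.0]
```

View pics/k1.png

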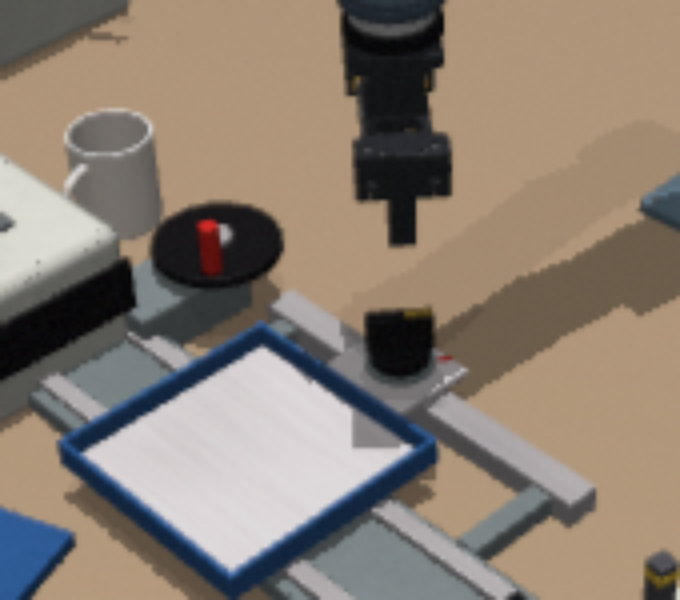

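Request:
arm_command([
  {"linear": [-0.005,0.017,0.5],"dr": [0,0,0]},
  {"linear": [-0.005,0.017,0.93],"dr": [0,0,0]},
  {"linear": [-0.005,0.017,0.93],"dr": [0,0,0]},
  {"linear": [-0.005,0.017,0.93],"dr": [0,0,0]},
  {"linear": [-0.005,0.017,0.93],"dr": [0,0,0]},
], jaw=0.2)

```text
clock: 4.13
eef_pos: [0.449, -0.0861, 0.0574]
ee_rot: [179.7, 0.2, -42.2]
contact_force: [-0.3, -0.3, 0.7]
opening: 0.647
finger_force: 0.0
```

Request:
arm_command([
  {"linear": [0,0,0],"dr": [0,0,0]},
  {"linear": [0,0,0],"dr": [0,0,0]},
  {"linear": [0,0,0],"dr": [0,0,0]},
  {"linear": [0,0,0],"dr": [0,0,0]},
  {"linear": [0,0,0],"dr": [0,0,0]},
], jaw=-1, force=35)

```text
clock: 4.55
eef_pos: [0.4527, -0.0828, 0.0616]
ee_rot: [-179.9, -0.1, -42.0]
contact_force: [0.1, 0.5, 0.3]
opening: 0.271
finger_force: 0.0
```

```bash
python3 -c "
from plan import *
s=bot.sense();print(s['clock'],s['eef_pos'],s['ee_rot'],s['opening'],s['finger_force'],s['contact_force'],s['ft_torque'])"
```

```text
4.55 [ 0.45268969 -0.08277169  0.06162818] [-1.79925353e+02 -1.13361269e-01 -4.20224524e+01] 0.27063844626118827 0.0 [0.06521694 0.49182429 0.33185561] [0.05615374 0.0479844  0.0215293 ]
```

Request:
arm_command([
  {"linear": [0,0,0],"dr": [0,0,0]},
  {"linear": [0,0,0],"dr": [0,0,0]},
  {"linear": [0,0,0],"dr": [0,0,0]},
  {"linear": [0,0,0],"dr": [0,0,0]},
])

```text
clock: 4.88
eef_pos: [0.4533, -0.0817, 0.0613]
ee_rot: [-179.9, -0.1, -41.9]
contact_force: [0.6, 2.6, 6.0]
opening: 0.176
finger_force: 35.0
```

```bash
python3 -c "
from plan import *
s=bot.sense();print(s['clock'],s['eef_pos'],s['ee_rot'],s['opening'],s['finger_force'],s['contact_force'],s['ft_torque'])"
```

```text
4.8833 [ 0.45326645 -0.08174673  0.06132683] [-1.79880519e+02 -1.02566286e-01 -4.19321685e+01] 0.17579857005718785 35.001118909567595 [0.56340457 2.61178438 6.02345469] [ 0.66366826 -0.27448946  0.20718596]
```

Request:
arm_command([
  {"linear": [0,0,0],"dr": [0,0,-0.16]},
  {"linear": [0,0,0],"dr": [0,0,-0.16]},
  {"linear": [0,0,0],"dr": [0,0,-0.16]},
  {"linear": [0,0,0],"dr": [0,0,-0.16]},
  {"linear": [0,0,0],"dr": [0,0,-0.16]},
])

```text
clock: 5.3
eef_pos: [0.4527, -0.0828, 0.0612]
ee_rot: [-180.0, -0.1, -12.9]
contact_force: [0.8, 0.6, 6.5]
opening: 0.177
finger_force: 35.0
```

Request:
arm_command([
  {"linear": [0,0,0],"dr": [0,0,-0.16]},
  {"linear": [0,0,0],"dr": [0,0,-0.16]},
  {"linear": [0,0,0],"dr": [0,0,-0.16]},
  {"linear": [0,0,0],"dr": [0,0,-0.16]},
  {"linear": [0,0,0],"dr": [0,0,-0.16]},
])

```text
clock: 5.72
eef_pos: [0.4518, -0.0833, 0.0608]
ee_rot: [180.0, -0.0, 15.8]
contact_force: [-0.3, -1.7, 4.3]
opening: 0.21
finger_force: 3.5
```

Request:
arm_command([
  {"linear": [0,0,0],"dr": [0,0,-0.06]},
  {"linear": [0,0,0],"dr": [0,0,-0.12]},
  {"linear": [0,0,0],"dr": [0,0,-0.13]},
  {"linear": [0,0,0],"dr": [0,0,-0.14]},
  {"linear": [0,0,0],"dr": [0,0,-0.14]},
])

```text
clock: 6.13
eef_pos: [0.4526, -0.0831, 0.0608]
ee_rot: [179.9, -0.1, 40.6]
contact_force: [3.3, -1.5, 1.9]
opening: 0.189
finger_force: 33.0
```

```bash
python3 -c "
from plan import *
s=bot.sense();print(s['clock'],s['eef_pos'],s['ee_rot'],s['opening'],s['finger_force'],s['contact_force'],s['ft_torque'])"
```

```text
6.1333 [ 0.45264119 -0.08305527  0.06083241] [ 1.79926872e+02 -6.02218392e-02  4.06472607e+01] 0.18867705219454942 32.95986804063432 [ 3.3222874  -1.53155292  1.92710437] [-0.31017141 -0.76672208 -0.16649924]
```

Request:
arm_command([
  {"linear": [0,0,0],"dr": [0,0,-0.02]},
  {"linear": [0,0,0],"dr": [0,0,-0.03]},
  {"linear": [0,0,0],"dr": [0,0,-0.03]},
  {"linear": [0,0,0],"dr": [0,0,-0.03]},
  {"linear": [0,0,0],"dr": [0,0,-0.03]},
])

```text
clock: 6.55
eef_pos: [0.4529, -0.0825, 0.0608]
ee_rot: [179.9, -0.1, 46.0]
contact_force: [5.5, -2.4, 3.5]
opening: 0.19
finger_force: 32.9
```

```bash
python3 -c "
from plan import *
s=bot.sense();print(s['clock'],s['eef_pos'],s['ee_rot'],s['opening'],s['finger_force'],s['contact_force'],s['ft_torque'])"
```

```text
6.55 [ 0.45285389 -0.08250482  0.06084246] [ 1.79912564e+02 -7.49926477e-02  4.60425834e+01] 0.19038591067334668 32.89055372821167 [ 5.46075256 -2.42342898  3.54335057] [-0.40335181 -1.050003   -0.16053882]
```

```bash
python3 -c "
from plan import *
plan([(.4535,-.0225,.061,46),(.457,.0415,.061,46)],(.4516,-.0825,.061,46))"
```

```text
0 L [0.297, -0.269, -0.0] dr [0.0, 0.0, 0.0]
1 L [0.323, -0.279, -0.0] dr [0.0, 0.0, 0.0]
```

Request:
arm_command([
  {"linear": [0.06,-0.054,0],"dr": [0,0,0]},
  {"linear": [0.12,-0.108,0],"dr": [0,0,0]},
  {"linear": [0.18,-0.162,0],"dr": [0,0,0]},
  {"linear": [0.24,-0.216,0],"dr": [0,0,0]},
  {"linear": [0.3,-0.27,0],"dr": [0,0,0]},
])

```text
clock: 6.97
eef_pos: [0.4551, -0.0218, 0.0609]
ee_rot: [179.9, -0.1, 46.0]
contact_force: [6.5, -3.5, 1.9]
opening: 0.184
finger_force: 34.1
```

```bash
python3 -c "
from plan import *
s=bot.sense();print(s['clock'],s['eef_pos'],s['ee_rot'],s['opening'],s['finger_force'],s['contact_force'],s['ft_torque'])
save('top','t2.png',(140,260,210,390),4)"
```

```text
6.9667 [ 0.45514039 -0.02184188  0.06086209] [ 1.79886326e+02 -9.24745336e-02  4.60025954e+01] 0.18420606057513034 34.06053506419994 [ 6.50851245 -3.48441291  1.88414368] [-0.71633787 -1.40514633 -0.36493467]
```

View pics/t2.png

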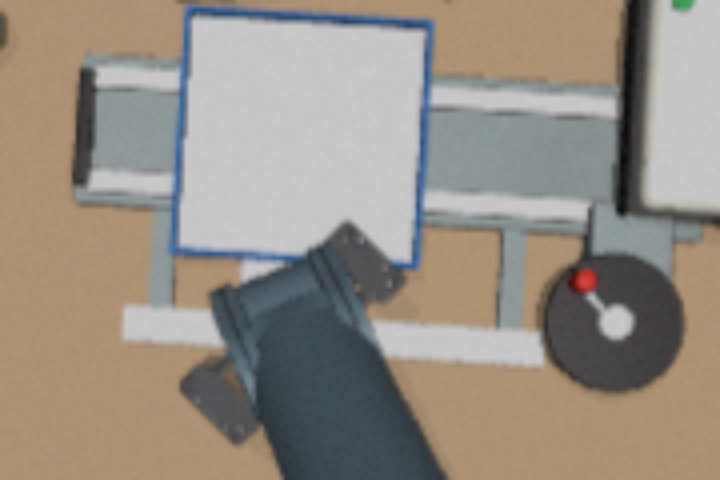

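Request:
arm_command([
  {"linear": [0.064,-0.056,0],"dr": [0,0,0]},
  {"linear": [0.128,-0.112,0],"dr": [0,0,0]},
  {"linear": [0.192,-0.168,0],"dr": [0,0,0]},
  {"linear": [0.256,-0.224,0],"dr": [0,0,0]},
  {"linear": [0.29,-0.252,0],"dr": [0,0,0]},
])

```text
clock: 7.43
eef_pos: [0.4573, 0.037, 0.0608]
ee_rot: [180.0, -0.1, 46.1]
contact_force: [3.6, -3.1, 5.0]
opening: 0.188
finger_force: 34.1
```

Request:
arm_command([
  {"linear": [0.012,-0.01,0],"dr": [0,0,0]},
  {"linear": [0.024,-0.02,0],"dr": [0,0,0]},
  {"linear": [0.036,-0.03,0],"dr": [0,0,0]},
  {"linear": [0.042,-0.036,0],"dr": [0,0,0]},
  {"linear": [0.042,-0.036,0],"dr": [0,0,0]},
])

```text
clock: 7.85
eef_pos: [0.4574, 0.0406, 0.0608]
ee_rot: [179.9, 0.2, 46.0]
contact_force: [4.7, -8.7, 9.9]
opening: 0.19
finger_force: 34.0
```

```bash
python3 -c "
from plan import *
s=bot.sense();print(s['clock'],s['eef_pos'],s['ee_rot'],s['opening'],s['finger_force'],s['contact_force'],s['ft_torque'])"
```

```text
7.85 [0.45737045 0.04059178 0.06077377] [1.79853297e+02 1.72183457e-01 4.59595550e+01] 0.19011512681912565 34.04620297282236 [ 4.73810829 -8.69731768  9.92914957] [-1.77584742 -0.98831061 -0.30148239]
```

Request:
arm_command([
  {"linear": [-0.012,0.01,0],"dr": [0,0,0.16]},
  {"linear": [-0.012,0.01,0],"dr": [0,0,0.16]},
  {"linear": [-0.012,0.01,0],"dr": [0,0,0.16]},
  {"linear": [-0.012,0.01,0],"dr": [0,0,0.16]},
  {"linear": [-0.012,0.01,0],"dr": [0,0,0.16]},
])

```text
clock: 8.27
eef_pos: [0.457, 0.0413, 0.0608]
ee_rot: [180.0, -0.0, 17.0]
contact_force: [2.9, -0.3, 6.9]
opening: 0.177
finger_force: 35.0
```

Request:
arm_command([
  {"linear": [0,0,0],"dr": [0,0,0.17]},
  {"linear": [0,0,0],"dr": [0,0,0.17]},
  {"linear": [0,0,0],"dr": [0,0,0.17]},
  {"linear": [0,0,0],"dr": [0,0,0.17]},
  {"linear": [0,0,0],"dr": [0,0,0.17]},
])

```text
clock: 8.68
eef_pos: [0.457, 0.0424, 0.0609]
ee_rot: [-179.9, -0.0, -13.5]
contact_force: [2.0, 3.2, 8.2]
opening: 0.176
finger_force: 35.0
```

Request:
arm_command([
  {"linear": [0,0,0],"dr": [0,0,0.04]},
  {"linear": [0,0,0],"dr": [0,0,0.08]},
  {"linear": [0,0,0],"dr": [0,0,0.12]},
  {"linear": [0,0,0],"dr": [0,0,0.15]},
  {"linear": [0,0,0],"dr": [0,0,0.17]},
])

```text
clock: 9.1
eef_pos: [0.4576, 0.0435, 0.061]
ee_rot: [-179.8, 0.0, -44.0]
contact_force: [3.9, 5.5, 7.0]
opening: 0.18
finger_force: 35.0
```

```bash
python3 -c "
from plan import *
s=bot.sense();print(s['clock'],s['eef_pos'],s['ee_rot'],s['opening'],s['finger_force'],s['contact_force'],s['ft_torque'])"
```

```text
9.1 [0.45758492 0.04353849 0.06095562] [-1.79839594e+02  7.90777271e-03 -4.39867458e+01] 0.18009947728444675 34.99936982989311 [3.90909097 5.52025416 7.00573719] [ 1.26319854 -0.65500999  0.28943613]
```

Request:
arm_command([
  {"linear": [0,0,0],"dr": [0,0,0.02]},
  {"linear": [0,0,0],"dr": [0,0,0.02]},
  {"linear": [0,0,0],"dr": [0,0,0.02]},
])

```text
clock: 9.35
eef_pos: [0.4574, 0.0438, 0.061]
ee_rot: [-179.9, 0.0, -47.2]
contact_force: [3.5, 5.8, 8.1]
opening: 0.178
finger_force: 35.0
```

Request:
arm_command([
  {"linear": [0,0,0],"dr": [0,0,0]},
  {"linear": [0,0,0],"dr": [0,0,0]},
  {"linear": [0,0,0],"dr": [0,0,0]},
  {"linear": [0,0,0],"dr": [0,0,0]},
], jaw=0.2)

```text
clock: 9.68
eef_pos: [0.4553, 0.0408, 0.0599]
ee_rot: [179.9, 0.1, -47.5]
contact_force: [-0.0, 0.4, -0.0]
opening: 0.454
finger_force: 0.0
```

Request:
arm_command([
  {"linear": [0,0,-1],"dr": [0,0,0]},
  {"linear": [0,0,-1],"dr": [0,0,0]},
  {"linear": [0,0,-1],"dr": [0,0,0]},
  {"linear": [0,0,-1],"dr": [0,0,0]},
])

```text
clock: 10.02
eef_pos: [0.4573, 0.0412, 0.2137]
ee_rot: [-179.9, -0.1, -47.5]
contact_force: [1.1, 0.6, -0.4]
opening: 0.598
finger_force: 0.0
```

```bash
python3 -c "
from plan import *
s=bot.sense();print(s['clock'],s['eef_pos'],s['ee_rot'],s['opening'],s['finger_force'],s['contact_force'],s['ft_torque'])
plan([(.569,.276,.215,-11),(.569,.276,.091,-11)])
save('scene','s3.png',(120,300,160,400),3.2)"
```

```text
10.0167 [0.45733856 0.04117507 0.21370853] [-1.79894477e+02 -6.79235821e-02 -4.74853895e+01] 0.5980708647871762 0.0 [ 1.10706004  0.6360981  -0.41466561] [ 0.10283801 -0.11565819 -0.01745418]
0 L [-0.325, -0.803, -0.003] dr [-0.0, -0.0, -0.101]
0 L [-0.059, -0.865, -0.003] dr [-0.0, -0.001, -0.102]
1 L [0.001, 0.001, 0.826] dr [-0.0, 0.0, 0.0]
```

View pics/s3.png

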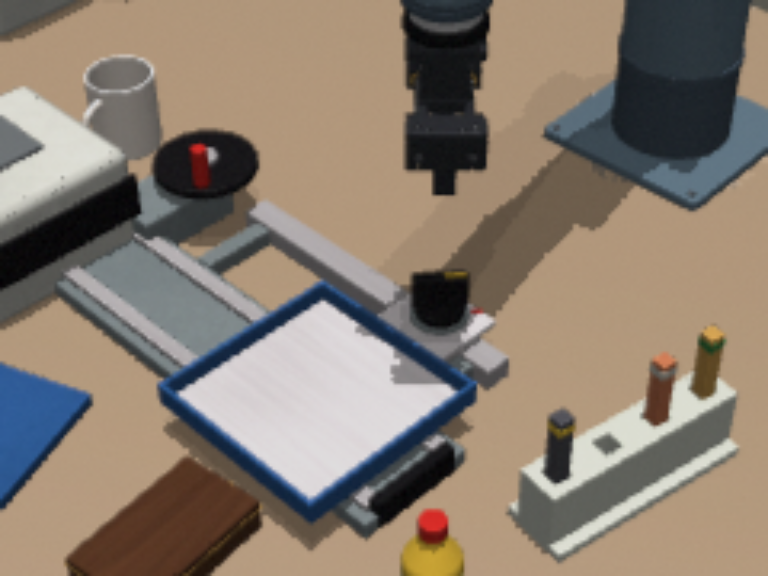

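Request:
arm_command([
  {"linear": [-0.325,-0.803,-0.003],"dr": [0,0,-0.101]},
  {"linear": [-0.325,-0.803,-0.003],"dr": [0,0,-0.101]},
  {"linear": [-0.325,-0.803,-0.003],"dr": [0,0,-0.101]},
  {"linear": [-0.325,-0.803,-0.003],"dr": [0,0,-0.101]},
  {"linear": [-0.325,-0.803,-0.003],"dr": [0,0,-0.101]},
])

```text
clock: 10.48
eef_pos: [0.5123, 0.1614, 0.2099]
ee_rot: [180.0, 0.1, -29.0]
contact_force: [-0.1, -0.3, 0.5]
opening: 0.602
finger_force: 0.0
```

Request:
arm_command([
  {"linear": [-0.059,-0.865,-0.003],"dr": [0,0,-0.102]},
  {"linear": [-0.059,-0.865,-0.003],"dr": [0,0,-0.102]},
  {"linear": [-0.059,-0.865,-0.003],"dr": [0,0,-0.102]},
  {"linear": [-0.059,-0.865,-0.003],"dr": [0,0,-0.102]},
  {"linear": [-0.059,-0.865,-0.003],"dr": [0,0,-0.102]},
])

```text
clock: 10.9
eef_pos: [0.5677, 0.2773, 0.2101]
ee_rot: [180.0, 0.1, -10.8]
contact_force: [0.2, 0.0, -0.3]
opening: 0.6
finger_force: 0.0
```

```bash
python3 -c "
from plan import *
s=bot.sense();print(s['clock'],s['eef_pos'],s['ee_rot'],s['joint_pos'].round(1))
plan([(.569,.276,.091,-11)])
from fit import *
a=get_image('top')[:,:,::-1]
m=cv2.inRange(cv2.cvtColor(a,cv2.COLOR_BGR2HSV),(100,120,60),(125,255,255))[120:215,210:340]
n,l,st,c=cv2.connectedComponentsWithStats(m); k=1+st[1:,4].argmax(); b=cv2.boxPoints(cv2.minAreaRect(cv2.findNonZero((l==k).astype(np.uint8))))
P=np.array([atz('top',(q[1]+120,q[0]+210),.058)[:2] for q in b]); print(P.round(4).tolist(),P.mean(0))
"
```

```text
10.9 [0.56771801 0.27725629 0.2101094 ] [ 1.79951689e+02  1.04562383e-01 -1.08275204e+01] [ -24.7   31.    -7.7   92.1    4.6   57.3 -134.6]
0 L [0.011, 0.006, 0.794] dr [0.0, 0.001, 0.001]
rail [ 0.6233  0.0392 -0.0329  0.1262] -1.89
[[-0.6, -1.5], [-0.0, 0.2], [1.0, 0.1], [0.3, -1.4], [-1.1, -1.1], [-1.2, -0.7], [0.0, 0.3], [0.0, 0.0], [0.1, -0.9], [-0.4, -1.5], [0.8, -0.4], [0.6, -0.0]]
knob [ 0.45426897 -0.0815208   0.076     ] wheel [ 0.47254379 -0.28605198  0.        ]
pin [ 0.5052 -0.2547  0.122 ]
pin [ 0.503 -0.255  0.122]
stand [ 0.4843  0.2924 -0.192 ] -11.0
[[-0.7, -0.3], [-0.1, -0.4], [0.2, -0.3], [0.0, 0.2], [0.0, -0.6], [-0.8, 0.1], [-0.7, 0.2], [0.1, -0.0]]
[0.5697 0.2758 0.1   ]
[0.4559 0.298  0.1   ]
[0.3989 0.309  0.1   ]
[[0.8074, -0.1209], [0.8094, -0.2018], [0.7481, -0.203], [0.7461, -0.1223]] [ 0.777741   -0.16201041]
```

Request:
arm_command([
  {"linear": [0.011,0.006,0.3],"dr": [0,0,0]},
  {"linear": [0.011,0.006,0.55],"dr": [0,0,0]},
  {"linear": [0.011,0.006,0.75],"dr": [0,0,0]},
  {"linear": [0.011,0.006,0.8],"dr": [0,0,0]},
  {"linear": [0.011,0.006,0.8],"dr": [0,0,0]},
])

```text
clock: 11.37
eef_pos: [0.5679, 0.2716, 0.0893]
ee_rot: [179.7, 0.2, -11.0]
contact_force: [0.2, -0.1, -0.4]
opening: 0.596
finger_force: 0.0
```

Request:
arm_command([
  {"linear": [0,0,0],"dr": [0,0,0]},
  {"linear": [0,0,0],"dr": [0,0,0]},
  {"linear": [0,0,0],"dr": [0,0,0]},
  {"linear": [0,0,0],"dr": [0,0,0]},
  {"linear": [0,0,0],"dr": [0,0,0]},
], jaw=-1, force=40)

```text
clock: 11.78
eef_pos: [0.5703, 0.2756, 0.0926]
ee_rot: [-179.9, -0.1, -10.9]
contact_force: [0.4, 0.4, -0.5]
opening: 0.243
finger_force: 0.0
```

Request:
arm_command([
  {"linear": [0,0,0],"dr": [0,0,0]},
  {"linear": [0,0,0],"dr": [0,0,0]},
  {"linear": [0,0,0],"dr": [0,0,0]},
])

```text
clock: 12.03
eef_pos: [0.5701, 0.2755, 0.0922]
ee_rot: [-180.0, -0.0, -10.9]
contact_force: [-0.1, -1.0, 6.4]
opening: 0.179
finger_force: 40.0
```

```bash
python3 -c "
from plan import *
s=bot.sense();print(s['clock'],s['eef_pos'],s['ee_rot'],s['opening'],s['finger_force'],s['contact_force'],s['ft_torque'])"
```

```text
12.0333 [0.57012223 0.27550145 0.09216945] [-1.79970836e+02 -4.68313304e-02 -1.08806204e+01] 0.17890761367825928 39.960751798935235 [-0.1371704  -0.99870456  6.43786087] [-0.12326094  0.30111822  0.02957186]
```

Request:
arm_command([
  {"linear": [0,0,-0.2],"dr": [0,0,0]},
  {"linear": [0,0,-0.4],"dr": [0,0,0]},
  {"linear": [0,0,-0.6],"dr": [0,0,0]},
  {"linear": [0,0,-0.8],"dr": [0,0,0]},
  {"linear": [0,0,-0.93],"dr": [0,0,0]},
])

```text
clock: 12.45
eef_pos: [0.5701, 0.2756, 0.2334]
ee_rot: [-179.9, -0.1, -10.9]
contact_force: [1.2, -0.1, -1.3]
opening: 0.178
finger_force: 40.0
```

```bash
python3 -c "
from plan import *
s=bot.sense();print(s['clock'],s['eef_pos'],s['ee_rot'],s['opening'],s['finger_force'],s['contact_force'],s['ft_torque'],s['joint_pos'].round(1))
plan([(.61,.10,.228,-2),(.618,-.02,.20,-2,60)])"
```

```text
12.45 [0.57013193 0.27562198 0.23342418] [-1.79922695e+02 -8.94322093e-02 -1.08787698e+01] 0.17794975873026297 39.990395307540894 [ 1.16091122 -0.05333412 -1.27982531] [ 0.13275469 -0.05112915  0.07413278] [ -24.4   29.6   -7.7   90.9    4.4   59.7 -134.2]
0 L [0.241, 0.55, 0.018] dr [-0.0, -0.0, -0.025]
0 L [0.197, 0.567, 0.017] dr [-0.0, -0.001, -0.024]
1 L [0.041, 0.399, 0.093] dr [-0.0, 0.167, -0.0]
1 L [-0.011, 0.399, 0.101] dr [-0.0, 0.167, -0.001]
```

Request:
arm_command([
  {"linear": [0.241,0.55,0.018],"dr": [0,0,-0.025]},
  {"linear": [0.241,0.55,0.018],"dr": [0,0,-0.025]},
  {"linear": [0.241,0.55,0.018],"dr": [0,0,-0.025]},
  {"linear": [0.241,0.55,0.018],"dr": [0,0,-0.025]},
])

```text
clock: 12.78
eef_pos: [0.5904, 0.1816, 0.2273]
ee_rot: [179.8, 0.0, -6.8]
contact_force: [0.9, 1.2, -2.6]
opening: 0.178
finger_force: 40.0
```

Request:
arm_command([
  {"linear": [0.197,0.567,0.017],"dr": [0,0,-0.024]},
  {"linear": [0.197,0.567,0.017],"dr": [0,0,-0.024]},
  {"linear": [0.197,0.567,0.017],"dr": [0,0,-0.024]},
  {"linear": [0.197,0.567,0.017],"dr": [0,0,-0.024]},
])

```text
clock: 13.12
eef_pos: [0.6099, 0.0949, 0.2247]
ee_rot: [179.8, 0.1, -2.5]
contact_force: [0.1, 0.9, -3.4]
opening: 0.179
finger_force: 40.0
```

Request:
arm_command([
  {"linear": [0.01,0.1,0.02],"dr": [0,0.033,0]},
  {"linear": [0.02,0.2,0.04],"dr": [0,0.067,0]},
  {"linear": [0.03,0.3,0.06],"dr": [0,0.1,0]},
  {"linear": [0.041,0.399,0.093],"dr": [0,0.134,0]},
  {"linear": [0.041,0.399,0.093],"dr": [0,0.167,0]},
])

```text
clock: 13.53
eef_pos: [0.612, 0.0364, 0.211]
ee_rot: [-179.9, -30.2, -2.4]
contact_force: [1.9, -3.2, -4.0]
opening: 0.184
finger_force: 40.0
```

Request:
arm_command([
  {"linear": [-0.011,0.399,0.101],"dr": [0,0.033,0]},
  {"linear": [-0.011,0.399,0.101],"dr": [0,0.067,0]},
  {"linear": [-0.011,0.399,0.101],"dr": [0,0.1,0]},
  {"linear": [-0.011,0.399,0.101],"dr": [0,0.134,0]},
  {"linear": [-0.011,0.399,0.101],"dr": [0,0.167,0]},
])

```text
clock: 13.95
eef_pos: [0.6277, -0.0278, 0.2406]
ee_rot: [-180.0, -37.7, -0.9]
contact_force: [0.1, -0.0, -2.8]
opening: 0.176
finger_force: 40.0
```

```bash
python3 -c "
from plan import *
s=bot.sense();print(s['clock'],s['eef_pos'],s['ee_rot'],s['opening'],s['finger_force'],s['contact_force'],s['joint_pos'].round(1))
save('scene','s4.png',(60,300,160,420),2.5)
plan([(.62,-.019,.12,-2,60),(.62,-.019,.092,-2,60)])"
```

```text
13.95 [ 0.62774316 -0.02778497  0.24064545] [-179.97126928  -37.69643447   -0.8608331 ] 0.17582656555524895 39.99137685634196 [ 0.12480372 -0.03452036 -2.80615925] [  22.3   17.5  -28.7  122.3   68.5   11.1 -157.9]
0 L [-0.555, -0.1, 0.612] dr [-0.003, 0.122, 0.003]
1 L [-0.162, 0.0, 0.093] dr [-0.0, 0.0, 0.0]
```

View pics/s4.png

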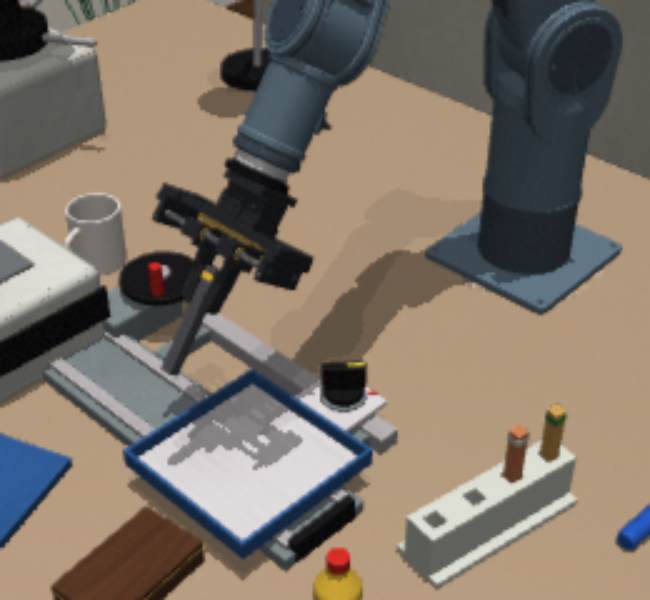

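```bash
python3 -c "
from plan import *
plan([(.62,0,.24,-2,0),(.622,-.019,.22,-2,-60)])"
```

```text
0 L [-0.032, -0.112, -0.01] dr [-0.0, -0.106, 0.002]
0 L [-0.035, -0.113, 0.001] dr [-0.001, -0.105, 0.003]
1 L [0.009, 0.063, 0.067] dr [-0.0, -0.167, -0.0]
1 L [0.041, 0.063, 0.053] dr [-0.0, -0.166, -0.0]
```

Request:
arm_command([
  {"linear": [-0.032,-0.112,-0.01],"dr": [0,-0.036,0.001]},
  {"linear": [-0.032,-0.112,-0.01],"dr": [0,-0.07,0.002]},
  {"linear": [-0.032,-0.112,-0.01],"dr": [0,-0.106,0.002]},
  {"linear": [-0.032,-0.112,-0.01],"dr": [0,-0.106,0.002]},
])

```text
clock: 14.33
eef_pos: [0.6227, -0.0069, 0.2405]
ee_rot: [-179.5, -18.2, -1.1]
contact_force: [1.0, 0.2, -3.0]
opening: 0.178
finger_force: 40.0
```

Request:
arm_command([
  {"linear": [-0.035,-0.113,0.001],"dr": [0,-0.036,0.003]},
  {"linear": [-0.035,-0.113,0.001],"dr": [0,-0.07,0.003]},
  {"linear": [-0.035,-0.113,0.001],"dr": [0,-0.105,0.003]},
  {"linear": [-0.035,-0.113,0.001],"dr": [0,-0.105,0.003]},
])

```text
clock: 14.67
eef_pos: [0.6212, 0.0074, 0.2367]
ee_rot: [-179.6, 0.6, -1.8]
contact_force: [-0.5, -0.4, -3.1]
opening: 0.18
finger_force: 40.0
```

Request:
arm_command([
  {"linear": [0.009,0.063,0.067],"dr": [0,-0.033,0]},
  {"linear": [0.009,0.063,0.067],"dr": [0,-0.067,0]},
  {"linear": [0.009,0.063,0.067],"dr": [0,-0.1,0]},
  {"linear": [0.009,0.063,0.067],"dr": [0,-0.134,0]},
  {"linear": [0.009,0.063,0.067],"dr": [0,-0.167,0]},
])

```text
clock: 15.08
eef_pos: [0.6209, -0.0023, 0.2279]
ee_rot: [-179.7, 30.4, -1.6]
contact_force: [1.0, -0.0, -2.2]
opening: 0.181
finger_force: 40.0
```

Request:
arm_command([
  {"linear": [0.041,0.063,0.053],"dr": [0,-0.033,0]},
  {"linear": [0.041,0.063,0.053],"dr": [0,-0.067,0]},
  {"linear": [0.041,0.063,0.053],"dr": [0,-0.1,0]},
  {"linear": [0.041,0.063,0.053],"dr": [0,-0.134,0]},
  {"linear": [0.041,0.063,0.053],"dr": [0,-0.167,0]},
])

```text
clock: 15.5
eef_pos: [0.6073, -0.018, 0.2091]
ee_rot: [179.2, 42.3, -4.2]
contact_force: [-0.5, 0.3, -3.4]
opening: 0.173
finger_force: 40.0
```

```bash
python3 -c "
from plan import *
s=bot.sense();print(s['clock'],s['eef_pos'],s['ee_rot'],s['opening'],s['finger_force'],s['contact_force'],s['joint_pos'].round(1))
plan([(.624,-.019,.12,-2,-60),(.624,-.019,.091,-2,-60)])"
```

```text
15.5 [ 0.60733154 -0.01795555  0.20911078] [179.19226023  42.26997791  -4.1638943 ] 0.1731823732972837 39.98957262374461 [-0.48491289  0.28042574 -3.42750101] [ -2.7  56.    3.6  57.8  -4.9 108.5 -93.2]
0 L [0.482, -0.006, 0.365] dr [-0.005, -0.098, -0.008]
1 L [0.167, -0.0, 0.097] dr [0.0, -0.0, -0.0]
```

```bash
python3 -c "
from plan import *
plan([(.65,.0,.24,-2,0),(.68,.01,.24,88,0),(.68,.04,.22,88,58)])"
```

```text
0 L [0.032, -0.068, -0.17] dr [-0.0, 0.117, -0.005]
0 L [0.093, -0.066, -0.146] dr [-0.0, 0.118, -0.005]
1 L [0.066, -0.025, 0.0] dr [-0.0, -0.0, -0.167]
1 L [0.069, 0.012, 0.0] dr [0.0, -0.0, -0.166]
1 L [0.054, 0.044, 0.0] dr [0.0, -0.0, -0.167]
2 L [0.1, -0.003, 0.067] dr [0.0, 0.161, 0.0]
2 L [0.055, -0.004, 0.107] dr [0.0, 0.161, 0.0]
```

Request:
arm_command([
  {"linear": [0.032,-0.068,-0.17],"dr": [0,0.04,-0.005]},
  {"linear": [0.032,-0.068,-0.17],"dr": [0,0.08,-0.005]},
  {"linear": [0.032,-0.068,-0.17],"dr": [0,0.117,-0.005]},
  {"linear": [0.032,-0.068,-0.17],"dr": [0,0.117,-0.005]},
])

```text
clock: 15.83
eef_pos: [0.6267, -0.0092, 0.2288]
ee_rot: [179.8, 20.8, -2.9]
contact_force: [-1.6, 0.0, -3.4]
opening: 0.181
finger_force: 40.0
```

Request:
arm_command([
  {"linear": [0.093,-0.066,-0.146],"dr": [0,0.04,-0.005]},
  {"linear": [0.093,-0.066,-0.146],"dr": [0,0.08,-0.005]},
  {"linear": [0.093,-0.066,-0.146],"dr": [0,0.118,-0.005]},
  {"linear": [0.093,-0.066,-0.146],"dr": [0,0.118,-0.005]},
])

```text
clock: 16.17
eef_pos: [0.6451, -0.0012, 0.2407]
ee_rot: [-180.0, 0.2, -2.0]
contact_force: [-1.0, -0.6, -4.0]
opening: 0.177
finger_force: 40.0
```

Request:
arm_command([
  {"linear": [0.066,-0.025,0],"dr": [0,0,-0.035]},
  {"linear": [0.066,-0.025,0],"dr": [0,0,-0.07]},
  {"linear": [0.066,-0.025,0],"dr": [0,0,-0.105]},
  {"linear": [0.066,-0.025,0],"dr": [0,0,-0.14]},
  {"linear": [0.066,-0.025,0],"dr": [0,0,-0.167]},
])

```text
clock: 16.58
eef_pos: [0.6608, 0.0017, 0.2416]
ee_rot: [-179.8, 0.2, 28.3]
contact_force: [0.2, -0.1, -2.2]
opening: 0.178
finger_force: 40.0
```

Request:
arm_command([
  {"linear": [0.069,0.012,0],"dr": [0,0,-0.035]},
  {"linear": [0.069,0.012,0],"dr": [0,0,-0.07]},
  {"linear": [0.069,0.012,0],"dr": [0,0,-0.105]},
  {"linear": [0.069,0.012,0],"dr": [0,0,-0.14]},
  {"linear": [0.069,0.012,0],"dr": [0,0,-0.167]},
])

```text
clock: 17.0
eef_pos: [0.6707, 0.0047, 0.2414]
ee_rot: [-179.7, 0.1, 58.4]
contact_force: [0.2, 0.8, -2.5]
opening: 0.177
finger_force: 40.0
```

Request:
arm_command([
  {"linear": [0.054,0.044,0],"dr": [0,0,-0.035]},
  {"linear": [0.054,0.044,0],"dr": [0,0,-0.07]},
  {"linear": [0.054,0.044,0],"dr": [0,0,-0.105]},
  {"linear": [0.054,0.044,0],"dr": [0,0,-0.14]},
  {"linear": [0.054,0.044,0],"dr": [0,0,-0.167]},
])

```text
clock: 17.42
eef_pos: [0.6806, 0.0079, 0.2413]
ee_rot: [-179.7, -0.0, 88.4]
contact_force: [0.4, -0.1, -1.5]
opening: 0.18
finger_force: 40.0
```

Request:
arm_command([
  {"linear": [0.1,-0.003,0.067],"dr": [0,0.033,0]},
  {"linear": [0.1,-0.003,0.067],"dr": [0,0.067,0]},
  {"linear": [0.1,-0.003,0.067],"dr": [0,0.1,0]},
  {"linear": [0.1,-0.003,0.067],"dr": [0,0.134,0]},
  {"linear": [0.1,-0.003,0.067],"dr": [0,0.161,0]},
])

```text
clock: 17.83
eef_pos: [0.6813, 0.0207, 0.232]
ee_rot: [-179.8, -29.3, 88.0]
contact_force: [-0.1, 0.4, -2.0]
opening: 0.178
finger_force: 40.0
```

```bash
python3 -c "
from plan import *
s=bot.sense();print(s['clock'],s['eef_pos'],s['ee_rot'],s['opening'],s['finger_force'],s['contact_force'],s['joint_pos'].round(1))
plan([(.68,.04,.22,88,58)])"
```

```text
17.8333 [0.68131165 0.02073575 0.23196002] [-179.80266509  -29.34082586   87.96720454] 0.17774788407876022 39.991015987470746 [-0.08557814  0.36647634 -2.03304469] [ 26.9  41.1 -30.5  82.1 -11.2  62.2   6.3]
0 L [0.073, -0.013, 0.132] dr [-0.001, 0.159, -0.0]
```

Request:
arm_command([
  {"linear": [0.02,-0.013,0.04],"dr": [0,0.033,0]},
  {"linear": [0.04,-0.013,0.08],"dr": [0,0.067,0]},
  {"linear": [0.073,-0.013,0.132],"dr": [0,0.1,0]},
  {"linear": [0.073,-0.013,0.132],"dr": [0,0.134,0]},
  {"linear": [0.073,-0.013,0.132],"dr": [0,0.161,0]},
])

```text
clock: 18.25
eef_pos: [0.6798, 0.0398, 0.2189]
ee_rot: [-179.7, -58.4, 87.9]
contact_force: [-0.2, 0.2, -2.6]
opening: 0.176
finger_force: 40.0
```

```bash
python3 -c "
from plan import *
s=bot.sense();print(s['clock'],s['eef_pos'],s['ee_rot'],s['opening'],s['finger_force'],s['contact_force'],s['joint_pos'].round(1))
plan([(.685,.039,.14,88,58),(.685,.039,.095,88,58)])"
```

```text
18.25 [0.67977948 0.03976505 0.21893083] [-179.70924371  -58.40158894   87.86455759] 0.17644800907798547 39.99052352271974 [-0.24433284  0.16683122 -2.63035522] [ 40.6  55.5 -41.9  81.2 -26.7  65.1  22.6]
0 L [-0.45, 0.036, 0.272] dr [-0.001, -0.002, -0.0]
1 L [-0.255, 0.001, 0.159] dr [0.0, -0.0, -0.0]
```

Request:
arm_command([
  {"linear": [-0.15,0.036,0.09],"dr": [0,0,0]},
  {"linear": [-0.3,0.036,0.18],"dr": [0,0,0]},
  {"linear": [-0.45,0.036,0.272],"dr": [0,0,0]},
  {"linear": [-0.58,0.036,0.352],"dr": [0,0,0]},
  {"linear": [-0.67,0.036,0.408],"dr": [0,0,0]},
])

```text
clock: 18.67
eef_pos: [0.6841, 0.0392, 0.0986]
ee_rot: [-179.5, -58.1, 87.8]
contact_force: [-0.8, 0.1, -3.0]
opening: 0.177
finger_force: 40.0
```

Request:
arm_command([
  {"linear": [-0.01,0,0.006],"dr": [0,0,0]},
  {"linear": [-0.025,0,0.015],"dr": [0,0,0]},
  {"linear": [-0.04,0,0.024],"dr": [0,0,0]},
  {"linear": [-0.045,0,0.027],"dr": [0,0,0]},
  {"linear": [-0.045,0,0.027],"dr": [0,0,0]},
])

```text
clock: 19.08
eef_pos: [0.6851, 0.0399, 0.0959]
ee_rot: [179.8, -57.9, 88.3]
contact_force: [0.6, -0.1, -2.1]
opening: 0.177
finger_force: 40.0
```

```bash
python3 -c "
from plan import *
s=bot.sense();print(s['clock'],s['eef_pos'],s['ee_rot'],s['opening'],s['finger_force'],s['contact_force'],s['joint_pos'].round(1))
save('scene','s5.png',(100,300,160,400),2.6)
plan([(.683,.036,.088,88,58)])"
```

```text
19.0833 [0.68507482 0.03991906 0.09591292] [179.83254727 -57.9498167   88.28931672] 0.1765446618896206 39.990539979189634 [ 0.6435647  -0.08104473 -2.09779275] [ 38.9  65.4 -39.4  80.  -24.1  59.3  28.7]
0 L [-0.059, -0.012, 0.005] dr [-0.0, 0.0, 0.001]
```

View pics/s5.png

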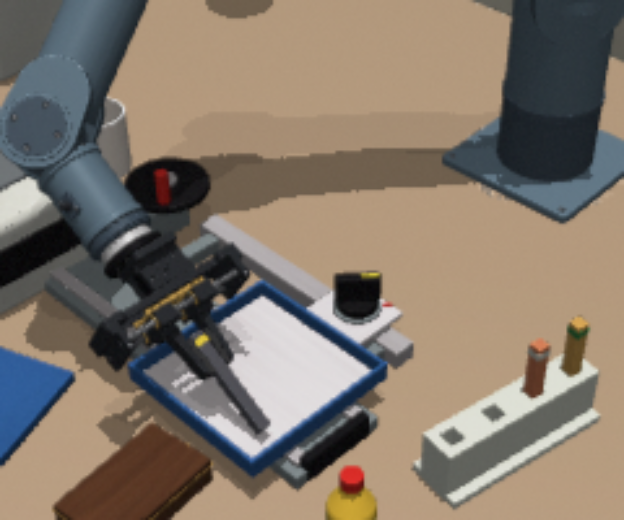

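Request:
arm_command([
  {"linear": [-0.02,-0.012,0],"dr": [0,0,0]},
  {"linear": [-0.04,-0.012,0.006],"dr": [0,0,0]},
  {"linear": [-0.06,-0.012,0.012],"dr": [0,0,0]},
  {"linear": [-0.065,-0.012,0.015],"dr": [0,0,0]},
  {"linear": [-0.065,-0.012,0.015],"dr": [0,0,0]},
])

```text
clock: 19.55
eef_pos: [0.6829, 0.0368, 0.0872]
ee_rot: [180.0, -58.1, 88.2]
contact_force: [-2.1, -3.5, 5.9]
opening: 0.179
finger_force: 40.0
```

Request:
arm_command([
  {"linear": [0,0,0],"dr": [0,0,0]},
  {"linear": [0,0,0],"dr": [0,0,0]},
  {"linear": [0,0,0],"dr": [0,0,0]},
  {"linear": [0,0,0],"dr": [0,0,0]},
], force=3)

```text
clock: 19.88
eef_pos: [0.6828, 0.0367, 0.0852]
ee_rot: [180.0, -57.9, 88.1]
contact_force: [0.1, -0.2, -0.0]
opening: 0.178
finger_force: 3.0
```

```bash
python3 -c "
from plan import *
s=bot.sense();print(s['clock'],s['eef_pos'],s['ee_rot'],s['opening'],s['finger_force'],s['contact_force'],s['ft_torque'])
"
```

```text
19.8833 [0.68275002 0.0366902  0.08516366] [179.97412365 -57.94440699  88.13467665] 0.17771638607866916 3.0001213856303366 [ 0.07460246 -0.20867861 -0.00497536] [-0.95145054 -0.13600131 -0.14915118]
```

Request:
arm_command([
  {"linear": [-0.025,0,0.006],"dr": [0,0,0]},
  {"linear": [-0.05,0,0.012],"dr": [0,0,0]},
  {"linear": [-0.075,0,0.018],"dr": [0,0,0]},
  {"linear": [-0.1,0,0.024],"dr": [0,0,0]},
  {"linear": [-0.123,0,0.03],"dr": [0,0,0]},
])

```text
clock: 20.3
eef_pos: [0.6821, 0.0307, 0.0664]
ee_rot: [-179.9, -58.0, 88.1]
contact_force: [-0.2, -1.6, -1.2]
opening: 0.18
finger_force: 3.0
```

Request:
arm_command([
  {"linear": [0,0,0],"dr": [0,0,0]},
  {"linear": [0,0,0],"dr": [0,0,0]},
  {"linear": [0,0,0],"dr": [0,0,0]},
  {"linear": [0,0,0],"dr": [0,0,0]},
], jaw=-0.3)

```text
clock: 20.63
eef_pos: [0.6825, 0.0313, 0.0677]
ee_rot: [180.0, -58.0, 88.2]
contact_force: [0.1, -0.4, 1.6]
opening: 0.349
finger_force: 0.0
```

```bash
python3 -c "
from plan import *
s=bot.sense();print(s['clock'],s['eef_pos'],s['ee_rot'],s['opening'],s['finger_force'],s['contact_force'],s['ft_torque'])
plan([(.68,.03,.2,88,58)])
"
```

```text
20.6333 [0.68245888 0.03130454 0.06772943] [179.95031828 -57.98070572  88.21205585] 0.34947809878274344 0.0 [ 0.12385965 -0.44008452  1.57057435] [-0.76031326 -0.01926653  0.00909149]
0 L [0.743, -0.016, -0.475] dr [-0.001, 0.0, 0.001]
```

```bash
python3 -c "
from plan import *
plan([(.683,.031,.2,88,58),(.6,.14,.235,105,0),(.456,.298,.21,169,0),(.456,.298,.091,169,0)])
r=regions_of('scene','bar4'); print([(x['p'],x['point']) for x in r])
"
```

```text
0 L [0.747, 0.004, -0.469] dr [-0.001, 0.0, 0.001]
1 L [0.286, -0.29, 0.237] dr [0.024, -0.16, -0.043]
1 L [0.403, -0.229, 0.081] dr [0.024, -0.16, -0.044]
2 L [0.634, -0.327, 0.083] dr [-0.0, 0.0, -0.178]
2 L [0.71, 0.059, 0.083] dr [-0.0, -0.0, -0.177]
3 L [-0.001, 0.001, 0.793] dr [-0.0, -0.0, -0.0]
[(0.59, [232.4, 382.1]), (0.59, [247.6, 251.1]), (0.42, [244.3, 366.4]), (0.24, [264.2, 354.1])]
```

Request:
arm_command([
  {"linear": [0.2,0.001,-0.125],"dr": [0,0,0]},
  {"linear": [0.45,0.003,-0.28],"dr": [0,0,0]},
  {"linear": [0.747,0.004,-0.469],"dr": [0,0,0]},
  {"linear": [0.747,0.004,-0.469],"dr": [0,0,0]},
  {"linear": [0.747,0.004,-0.469],"dr": [0,0,0]},
])

```text
clock: 21.1
eef_pos: [0.6851, 0.031, 0.205]
ee_rot: [179.2, -57.9, 88.8]
contact_force: [-0.3, 0.3, -1.2]
opening: 0.348
finger_force: 0.0
```

Request:
arm_command([
  {"linear": [0.286,-0.29,0.237],"dr": [0.005,-0.033,-0.01]},
  {"linear": [0.286,-0.29,0.237],"dr": [0.01,-0.067,-0.018]},
  {"linear": [0.286,-0.29,0.237],"dr": [0.015,-0.1,-0.027]},
  {"linear": [0.286,-0.29,0.237],"dr": [0.02,-0.134,-0.036]},
  {"linear": [0.286,-0.29,0.237],"dr": [0.024,-0.16,-0.043]},
])

```text
clock: 21.52
eef_pos: [0.6409, 0.0859, 0.2175]
ee_rot: [177.4, -28.6, 98.1]
contact_force: [0.0, 0.6, 0.4]
opening: 0.349
finger_force: 0.0
```

Request:
arm_command([
  {"linear": [0.403,-0.229,0.081],"dr": [0.005,-0.033,-0.01]},
  {"linear": [0.403,-0.229,0.081],"dr": [0.01,-0.067,-0.018]},
  {"linear": [0.403,-0.229,0.081],"dr": [0.015,-0.1,-0.027]},
  {"linear": [0.403,-0.229,0.081],"dr": [0.02,-0.134,-0.036]},
  {"linear": [0.403,-0.229,0.081],"dr": [0.024,-0.16,-0.044]},
])

```text
clock: 21.93
eef_pos: [0.5992, 0.1409, 0.2347]
ee_rot: [180.0, 0.4, 105.6]
contact_force: [-0.1, 1.2, -1.3]
opening: 0.35
finger_force: 0.0
```

Request:
arm_command([
  {"linear": [0.634,-0.327,0.083],"dr": [0,0,-0.178]},
  {"linear": [0.634,-0.327,0.083],"dr": [0,0,-0.178]},
  {"linear": [0.634,-0.327,0.083],"dr": [0,0,-0.178]},
  {"linear": [0.634,-0.327,0.083],"dr": [0,0,-0.178]},
  {"linear": [0.634,-0.327,0.083],"dr": [0,0,-0.178]},
])

```text
clock: 22.35
eef_pos: [0.525, 0.2196, 0.2205]
ee_rot: [-179.8, -0.0, 138.0]
contact_force: [0.6, 0.1, -0.6]
opening: 0.347
finger_force: 0.0
```

Request:
arm_command([
  {"linear": [0.71,0.059,0.083],"dr": [0,0,-0.177]},
  {"linear": [0.71,0.059,0.083],"dr": [0,0,-0.177]},
  {"linear": [0.71,0.059,0.083],"dr": [0,0,-0.177]},
  {"linear": [0.71,0.059,0.083],"dr": [0,0,-0.177]},
  {"linear": [0.71,0.059,0.083],"dr": [0,0,-0.177]},
], jaw=0.2)

```text
clock: 22.77
eef_pos: [0.4526, 0.2979, 0.2081]
ee_rot: [-179.9, -0.1, 169.8]
contact_force: [0.5, -0.7, 0.4]
opening: 0.599
finger_force: 0.0
```

```bash
python3 -c "
from plan import *
s=bot.sense();print(s['clock'],s['eef_pos'],s['ee_rot'],s['opening'],s['finger_force'],s['contact_force'],s['joint_pos'].round(1))
save('scene','s6.png',(100,300,160,420),2.6)
plan([(.456,.298,.091,169,0)])"
```

```text
22.7667 [0.45264656 0.29789135 0.20805712] [-1.79857252e+02 -1.06263398e-01  1.69844749e+02] 0.5987821249921327 0.0 [ 0.47540326 -0.70543207  0.4285798 ] [ -6.9  28.  -40.7 104.4  21.7  55.9  23.1]
0 L [-0.016, 0.012, 0.78] dr [-0.001, -0.001, 0.004]
```

View pics/s6.png

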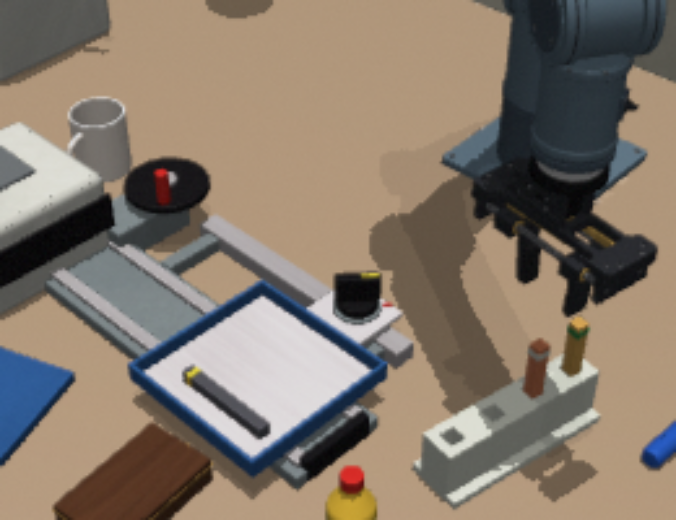

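Request:
arm_command([
  {"linear": [-0.016,0.012,0.3],"dr": [0,0,0.004]},
  {"linear": [-0.016,0.012,0.55],"dr": [0,0,0.004]},
  {"linear": [-0.016,0.012,0.7],"dr": [0,0,0.004]},
  {"linear": [-0.016,0.012,0.78],"dr": [0,0,0.004]},
  {"linear": [-0.016,0.012,0.78],"dr": [0,0,0.004]},
])

```text
clock: 23.23
eef_pos: [0.4559, 0.2964, 0.0894]
ee_rot: [-179.7, -0.2, 168.4]
contact_force: [-0.5, -1.3, 0.2]
opening: 0.601
finger_force: 0.0
```

Request:
arm_command([
  {"linear": [0,0,0],"dr": [0,0,0]},
  {"linear": [0,0,0],"dr": [0,0,0]},
  {"linear": [0,0,0],"dr": [0,0,0]},
  {"linear": [0,0,0],"dr": [0,0,0]},
  {"linear": [0,0,0],"dr": [0,0,0]},
], jaw=-1, force=40)

```text
clock: 23.65
eef_pos: [0.4582, 0.2981, 0.0933]
ee_rot: [-180.0, 0.1, 168.5]
contact_force: [-1.0, 0.0, 0.8]
opening: 0.243
finger_force: 0.0
```

Request:
arm_command([
  {"linear": [0,0,0],"dr": [0,0,0]},
  {"linear": [0,0,0],"dr": [0,0,0]},
  {"linear": [0,0,0],"dr": [0,0,0]},
])

```text
clock: 23.9
eef_pos: [0.4581, 0.298, 0.0929]
ee_rot: [-179.9, 0.1, 168.5]
contact_force: [-0.6, -1.1, 6.9]
opening: 0.178
finger_force: 40.0
```

Request:
arm_command([
  {"linear": [0,0,-0.2],"dr": [0,0,0]},
  {"linear": [0,0,-0.4],"dr": [0,0,0]},
  {"linear": [0,0,-0.6],"dr": [0,0,0]},
  {"linear": [0,0,-0.8],"dr": [0,0,0]},
  {"linear": [0,0,-0.93],"dr": [0,0,0]},
])

```text
clock: 24.32
eef_pos: [0.4577, 0.2985, 0.2341]
ee_rot: [-180.0, 0.1, 168.5]
contact_force: [0.7, 1.3, -2.6]
opening: 0.178
finger_force: 40.0
```

```bash
python3 -c "
from plan import *
s=bot.sense();print(s['clock'],s['eef_pos'],s['ee_rot'],s['opening'],s['finger_force'],s['contact_force'],s['joint_pos'].round(1))
plan([(.58,.12,.235,105,0),(.638,.037,.22,88,58),(.638,.037,.097,88,58),(.638,.037,.087,88,58)])"
```

```text
24.3167 [0.45772672 0.29849902 0.23411004] [-1.79990715e+02  8.66122108e-02  1.68492169e+02] 0.1776292797929144 39.98696995899081 [ 0.7311908   1.27283521 -2.58328355] [ -6.1  26.5 -41.4 102.5  20.3  58.6  23.2]
0 L [-0.518, -0.502, -0.002] dr [0.0, 0.0, 0.176]
0 L [-0.704, -0.155, -0.002] dr [0.0, 0.0, 0.177]
1 L [-0.317, 0.116, 0.05] dr [-0.024, 0.16, 0.043]
1 L [-0.287, 0.159, -0.094] dr [-0.023, 0.16, 0.043]
2 L [-0.695, -0.0, 0.434] dr [-0.0, -0.0, 0.0]
3 L [-0.057, -0.0, 0.035] dr [-0.0, -0.0, 0.0]
```

Request:
arm_command([
  {"linear": [-0.518,-0.502,-0.002],"dr": [0,0,0.035]},
  {"linear": [-0.518,-0.502,-0.002],"dr": [0,0,0.07]},
  {"linear": [-0.518,-0.502,-0.002],"dr": [0,0,0.105]},
  {"linear": [-0.518,-0.502,-0.002],"dr": [0,0,0.14]},
  {"linear": [-0.518,-0.502,-0.002],"dr": [0,0,0.176]},
])

```text
clock: 24.73
eef_pos: [0.5194, 0.206, 0.2314]
ee_rot: [-179.8, 0.1, 136.2]
contact_force: [-0.6, 0.2, -3.4]
opening: 0.179
finger_force: 40.0
```

Request:
arm_command([
  {"linear": [-0.704,-0.155,-0.002],"dr": [0,0,0.035]},
  {"linear": [-0.704,-0.155,-0.002],"dr": [0,0,0.07]},
  {"linear": [-0.704,-0.155,-0.002],"dr": [0,0,0.105]},
  {"linear": [-0.704,-0.155,-0.002],"dr": [0,0,0.14]},
  {"linear": [-0.704,-0.155,-0.002],"dr": [0,0,0.177]},
])

```text
clock: 25.15
eef_pos: [0.5801, 0.1168, 0.2316]
ee_rot: [-179.9, 0.1, 104.4]
contact_force: [0.5, 1.2, -2.5]
opening: 0.172
finger_force: 40.0
```

Request:
arm_command([
  {"linear": [-0.317,0.116,0.05],"dr": [-0.005,0.033,0.01]},
  {"linear": [-0.317,0.116,0.05],"dr": [-0.01,0.067,0.018]},
  {"linear": [-0.317,0.116,0.05],"dr": [-0.015,0.1,0.027]},
  {"linear": [-0.317,0.116,0.05],"dr": [-0.02,0.134,0.036]},
  {"linear": [-0.317,0.116,0.05],"dr": [-0.024,0.16,0.043]},
])

```text
clock: 25.57
eef_pos: [0.609, 0.0759, 0.2244]
ee_rot: [177.5, -29.1, 97.4]
contact_force: [-0.0, -0.5, -2.9]
opening: 0.176
finger_force: 40.0
```

Request:
arm_command([
  {"linear": [-0.287,0.159,-0.094],"dr": [-0.005,0.033,0.01]},
  {"linear": [-0.287,0.159,-0.094],"dr": [-0.01,0.067,0.018]},
  {"linear": [-0.287,0.159,-0.094],"dr": [-0.015,0.1,0.027]},
  {"linear": [-0.287,0.159,-0.094],"dr": [-0.02,0.134,0.036]},
  {"linear": [-0.287,0.159,-0.094],"dr": [-0.023,0.16,0.043]},
])

```text
clock: 25.98
eef_pos: [0.6377, 0.0338, 0.2158]
ee_rot: [-179.6, -58.2, 87.4]
contact_force: [0.3, 0.5, -2.5]
opening: 0.176
finger_force: 40.0
```

```bash
python3 -c "
from plan import *
s=bot.sense();print(s['clock'],s['eef_pos'],s['ee_rot'],s['opening'],s['finger_force'],s['contact_force'],s['joint_pos'].round(1))
plan([(.638,.037,.097,88,58),(.638,.037,.087,88,58)])"
```

```text
25.9833 [0.63770638 0.03383053 0.21575197] [-179.59419121  -58.1516354    87.4450606 ] 0.17552827790764786 39.98598586767912 [ 0.31927848  0.467016   -2.50363148] [ 43.2  52.2 -40.8  88.1 -29.2  63.3  26.4]
0 L [-0.661, 0.004, 0.436] dr [0.0, -0.001, -0.002]
1 L [-0.057, -0.0, 0.035] dr [0.0, 0.0, 0.0]
```

Request:
arm_command([
  {"linear": [-0.15,0.004,0.1],"dr": [0,0,0]},
  {"linear": [-0.3,0.004,0.2],"dr": [0,0,0]},
  {"linear": [-0.45,0.004,0.297],"dr": [0,0,0]},
  {"linear": [-0.58,0.004,0.382],"dr": [0,0,0]},
  {"linear": [-0.661,0.004,0.436],"dr": [0,0,0]},
])

```text
clock: 26.4
eef_pos: [0.6368, 0.0388, 0.095]
ee_rot: [-179.5, -57.9, 87.6]
contact_force: [-0.0, 0.9, -2.0]
opening: 0.178
finger_force: 40.0
```

Request:
arm_command([
  {"linear": [-0.015,0,0.009],"dr": [0,0,0]},
  {"linear": [-0.03,0,0.018],"dr": [0,0,0]},
  {"linear": [-0.045,0,0.028],"dr": [0,0,0]},
  {"linear": [-0.06,0,0.037],"dr": [0,0,0]},
  {"linear": [-0.06,0,0.037],"dr": [0,0,0]},
])

```text
clock: 26.82
eef_pos: [0.6387, 0.0391, 0.0889]
ee_rot: [-180.0, -57.9, 88.1]
contact_force: [-0.8, -0.4, -3.3]
opening: 0.176
finger_force: 40.0
```

```bash
python3 -c "
from plan import *
s=bot.sense();print(s['clock'],s['eef_pos'],s['ee_rot'],s['opening'],s['finger_force'],s['contact_force'],s['ft_torque'])"
```

```text
26.8167 [0.63874089 0.03907793 0.08889345] [-179.98336381  -57.91244378   88.05770776] 0.17609019980319532 39.986052671447396 [-0.84504699 -0.39780381 -3.34920038] [-1.21696292 -0.01713412  0.00775642]
```

Just above the floor; a few mm more, then relax, hinge down, release, rise.

Request:
arm_command([
  {"linear": [-0.01,0,0.004],"dr": [0,0,0]},
  {"linear": [-0.02,0,0.008],"dr": [0,0,0]},
  {"linear": [-0.03,0,0.012],"dr": [0,0,0]},
  {"linear": [-0.03,0,0.012],"dr": [0,0,0]},
])

```text
clock: 27.15
eef_pos: [0.639, 0.0386, 0.0862]
ee_rot: [-180.0, -58.2, 88.1]
contact_force: [-2.6, -4.3, 8.4]
opening: 0.18
finger_force: 40.0
```

Request:
arm_command([
  {"linear": [0,0,0],"dr": [0,0,0]},
  {"linear": [0,0,0],"dr": [0,0,0]},
  {"linear": [0,0,0],"dr": [0,0,0]},
], force=3)

```text
clock: 27.4
eef_pos: [0.6386, 0.0382, 0.0836]
ee_rot: [-179.9, -57.9, 88.0]
contact_force: [0.7, -2.1, -0.5]
opening: 0.185
finger_force: 3.0
```

Request:
arm_command([
  {"linear": [-0.025,0,0.006],"dr": [0,0,0]},
  {"linear": [-0.05,0,0.012],"dr": [0,0,0]},
  {"linear": [-0.075,0,0.018],"dr": [0,0,0]},
  {"linear": [-0.1,0,0.024],"dr": [0,0,0]},
  {"linear": [-0.123,0,0.03],"dr": [0,0,0]},
])

```text
clock: 27.82
eef_pos: [0.6378, 0.0322, 0.0647]
ee_rot: [-179.8, -57.9, 87.9]
contact_force: [-0.8, -1.5, -1.2]
opening: 0.183
finger_force: 3.0
```

Request:
arm_command([
  {"linear": [0,0,0],"dr": [0,0,0]},
  {"linear": [0,0,0],"dr": [0,0,0]},
  {"linear": [0,0,0],"dr": [0,0,0]},
  {"linear": [0,0,0],"dr": [0,0,0]},
], jaw=-0.3)

```text
clock: 28.15
eef_pos: [0.6381, 0.0328, 0.0659]
ee_rot: [-179.9, -58.0, 88.0]
contact_force: [-0.4, -0.5, -0.0]
opening: 0.352
finger_force: 0.0
```

Request:
arm_command([
  {"linear": [0.2,0,-0.125],"dr": [0,0,0]},
  {"linear": [0.45,0,-0.28],"dr": [0,0,0]},
  {"linear": [0.75,0,-0.47],"dr": [0,0,0]},
  {"linear": [0.75,0,-0.47],"dr": [0,0,0]},
  {"linear": [0.75,0,-0.47],"dr": [0,0,0]},
])

```text
clock: 28.57
eef_pos: [0.6402, 0.0328, 0.2033]
ee_rot: [179.4, -57.9, 88.6]
contact_force: [0.5, -0.2, -0.2]
opening: 0.352
finger_force: 0.0
```

```bash
python3 -c "
from plan import *
s=bot.sense();print(s['clock'],s['eef_pos'],s['ee_rot'],s['opening'],s['finger_force'],s['contact_force'],s['joint_pos'].round(1))
plan([(.58,.12,.235,105,0),(.401,.309,.21,169,0),(.401,.309,.091,169,0)])"
```

```text
28.5667 [0.64020897 0.03281895 0.20327077] [179.36325754 -57.88440759  88.64255055] 0.3515865315927588 0.0 [ 0.48235342 -0.2347996  -0.22188911] [ 42.9  53.3 -40.5  87.9 -28.6  62.6  27.4]
0 L [0.242, -0.21, 0.183] dr [0.025, -0.159, -0.042]
0 L [0.327, -0.161, 0.054] dr [0.024, -0.16, -0.042]
1 L [0.762, -0.415, 0.083] dr [-0.0, -0.0, -0.178]
1 L [0.866, 0.053, 0.084] dr [-0.0, -0.0, -0.178]
2 L [-0.0, 0.0, 0.793] dr [-0.0, -0.0, -0.0]
```

Request:
arm_command([
  {"linear": [0.242,-0.21,0.183],"dr": [0.005,-0.033,-0.01]},
  {"linear": [0.242,-0.21,0.183],"dr": [0.01,-0.067,-0.018]},
  {"linear": [0.242,-0.21,0.183],"dr": [0.015,-0.1,-0.027]},
  {"linear": [0.242,-0.21,0.183],"dr": [0.02,-0.134,-0.036]},
  {"linear": [0.242,-0.21,0.183],"dr": [0.025,-0.159,-0.042]},
])

```text
clock: 28.98
eef_pos: [0.608, 0.0769, 0.2149]
ee_rot: [177.8, -28.8, 97.8]
contact_force: [0.6, 0.5, -0.3]
opening: 0.35
finger_force: 0.0
```

Request:
arm_command([
  {"linear": [0.327,-0.161,0.054],"dr": [0.005,-0.033,-0.01]},
  {"linear": [0.327,-0.161,0.054],"dr": [0.01,-0.067,-0.018]},
  {"linear": [0.327,-0.161,0.054],"dr": [0.015,-0.1,-0.027]},
  {"linear": [0.327,-0.161,0.054],"dr": [0.02,-0.134,-0.036]},
  {"linear": [0.327,-0.161,0.054],"dr": [0.024,-0.16,-0.042]},
])

```text
clock: 29.4
eef_pos: [0.578, 0.121, 0.2307]
ee_rot: [-179.6, 0.1, 105.1]
contact_force: [-0.0, -0.1, -0.5]
opening: 0.354
finger_force: 0.0
```

Request:
arm_command([
  {"linear": [0.762,-0.415,0.083],"dr": [0,0,-0.178]},
  {"linear": [0.762,-0.415,0.083],"dr": [0,0,-0.178]},
  {"linear": [0.762,-0.415,0.083],"dr": [0,0,-0.178]},
  {"linear": [0.762,-0.415,0.083],"dr": [0,0,-0.178]},
  {"linear": [0.762,-0.415,0.083],"dr": [0,0,-0.178]},
], jaw=0.2)

```text
clock: 29.82
eef_pos: [0.4853, 0.2169, 0.2177]
ee_rot: [-179.6, -0.5, 137.7]
contact_force: [0.6, -0.5, -0.6]
opening: 0.597
finger_force: 0.0
```

Request:
arm_command([
  {"linear": [0.866,0.053,0.084],"dr": [0,0,-0.178]},
  {"linear": [0.866,0.053,0.084],"dr": [0,0,-0.178]},
  {"linear": [0.866,0.053,0.084],"dr": [0,0,-0.178]},
  {"linear": [0.866,0.053,0.084],"dr": [0,0,-0.178]},
  {"linear": [0.866,0.053,0.084],"dr": [0,0,-0.178]},
])

```text
clock: 30.23
eef_pos: [0.3957, 0.311, 0.2061]
ee_rot: [-180.0, -0.6, 169.8]
contact_force: [1.4, -0.3, 0.3]
opening: 0.603
finger_force: 0.0
```

```bash
python3 -c "
from plan import *
s=bot.sense();print(s['clock'],s['eef_pos'],s['ee_rot'],s['opening'],s['finger_force'],s['contact_force'],s['joint_pos'].round(1))
save('scene','s7.png',(120,300,160,420),2.6)
plan([(.4005,.309,.091,169,0)])"
```

```text
30.2333 [0.39565473 0.31097814 0.20608664] [-179.97299173   -0.58367095  169.75091596] 0.603467975496432 0.0 [ 1.40559123 -0.27726013  0.2799376 ] [ -9.5  24.7 -41.8 109.7  19.6  53.4  19. ]
0 L [-0.029, 0.002, 0.766] dr [-0.0, -0.003, 0.003]
```

View pics/s7.png

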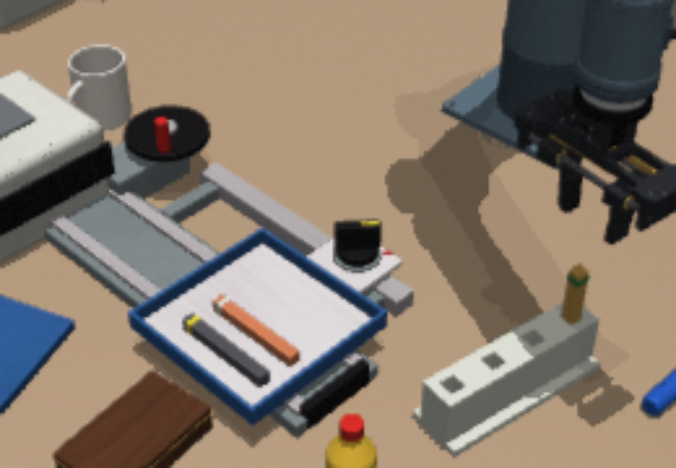

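Both bars lie flat at crop (227,350) and (258,328); bar2 remains at (575,290).

Request:
arm_command([
  {"linear": [-0.029,0.002,0.3],"dr": [0,-0.003,0.003]},
  {"linear": [-0.029,0.002,0.55],"dr": [0,-0.003,0.003]},
  {"linear": [-0.029,0.002,0.7],"dr": [0,-0.003,0.003]},
  {"linear": [-0.029,0.002,0.766],"dr": [0,-0.003,0.003]},
  {"linear": [-0.029,0.002,0.766],"dr": [0,-0.003,0.003]},
])

```text
clock: 30.7
eef_pos: [0.4013, 0.3068, 0.0898]
ee_rot: [-179.8, -0.1, 168.4]
contact_force: [-0.9, -0.5, -1.2]
opening: 0.601
finger_force: 0.0
```

Request:
arm_command([
  {"linear": [0,0,0],"dr": [0,0,0]},
  {"linear": [0,0,0],"dr": [0,0,0]},
  {"linear": [0,0,0],"dr": [0,0,0]},
  {"linear": [0,0,0],"dr": [0,0,0]},
  {"linear": [0,0,0],"dr": [0,0,0]},
], jaw=-1, force=40)

```text
clock: 31.12
eef_pos: [0.4032, 0.3085, 0.093]
ee_rot: [179.9, 0.2, 168.4]
contact_force: [0.5, -0.6, 0.3]
opening: 0.245
finger_force: 0.0
```

Request:
arm_command([
  {"linear": [0,0,0],"dr": [0,0,0]},
  {"linear": [0,0,0],"dr": [0,0,0]},
  {"linear": [0,0,0],"dr": [0,0,0]},
])

```text
clock: 31.37
eef_pos: [0.403, 0.3084, 0.0927]
ee_rot: [180.0, 0.2, 168.4]
contact_force: [-0.3, 0.1, 6.0]
opening: 0.176
finger_force: 40.0
```

Request:
arm_command([
  {"linear": [0,0,-0.2],"dr": [0,0,0]},
  {"linear": [0,0,-0.4],"dr": [0,0,0]},
  {"linear": [0,0,-0.6],"dr": [0,0,0]},
  {"linear": [0,0,-0.8],"dr": [0,0,0]},
  {"linear": [0,0,-0.93],"dr": [0,0,0]},
])

```text
clock: 31.78
eef_pos: [0.4025, 0.3088, 0.2339]
ee_rot: [179.9, 0.2, 168.4]
contact_force: [0.6, 0.9, -2.6]
opening: 0.176
finger_force: 40.0
```

```bash
python3 -c "
from plan import *
s=bot.sense();print(s['clock'],s['eef_pos'],s['ee_rot'],s['opening'],s['finger_force'],s['contact_force'],s['joint_pos'].round(1))
plan([(.54,.12,.235,105,0),(.59,.039,.22,88,58),(.59,.039,.097,88,58)])"
```

```text
31.7833 [0.40250317 0.3087619  0.233948  ] [1.79933316e+02 1.69227800e-01 1.68443173e+02] 0.1756420831085327 39.99279482290149 [ 0.56973087  0.89992311 -2.59811214] [ -8.3  22.5 -42.5 108.   18.3  56.2  19.5]
0 L [-0.575, -0.525, -0.002] dr [0.0, 0.0, 0.176]
0 L [-0.765, -0.144, -0.003] dr [0.001, 0.0, 0.176]
1 L [-0.304, 0.091, 0.05] dr [-0.024, 0.16, 0.043]
1 L [-0.278, 0.132, -0.09] dr [-0.024, 0.16, 0.044]
2 L [-0.695, 0.001, 0.434] dr [-0.0, 0.0, -0.0]
```

Request:
arm_command([
  {"linear": [-0.575,-0.525,-0.002],"dr": [0,0,0.035]},
  {"linear": [-0.575,-0.525,-0.002],"dr": [0,0,0.07]},
  {"linear": [-0.575,-0.525,-0.002],"dr": [0,0,0.105]},
  {"linear": [-0.575,-0.525,-0.002],"dr": [0,0,0.14]},
  {"linear": [-0.575,-0.525,-0.002],"dr": [0,0,0.176]},
])

```text
clock: 32.2
eef_pos: [0.4721, 0.2109, 0.2315]
ee_rot: [-180.0, 0.1, 136.1]
contact_force: [0.3, 1.2, -2.8]
opening: 0.176
finger_force: 40.0
```

Request:
arm_command([
  {"linear": [-0.765,-0.144,-0.003],"dr": [0,0,0.035]},
  {"linear": [-0.765,-0.144,-0.003],"dr": [0,0,0.07]},
  {"linear": [-0.765,-0.144,-0.003],"dr": [0,0,0.105]},
  {"linear": [-0.765,-0.144,-0.003],"dr": [0,0,0.14]},
  {"linear": [-0.765,-0.144,-0.003],"dr": [0,0,0.176]},
])

```text
clock: 32.62
eef_pos: [0.5406, 0.1165, 0.2319]
ee_rot: [180.0, 0.1, 104.5]
contact_force: [-0.0, 2.1, -2.6]
opening: 0.178
finger_force: 40.0
```

Request:
arm_command([
  {"linear": [-0.304,0.091,0.05],"dr": [-0.005,0.033,0.01]},
  {"linear": [-0.304,0.091,0.05],"dr": [-0.01,0.067,0.018]},
  {"linear": [-0.304,0.091,0.05],"dr": [-0.015,0.1,0.027]},
  {"linear": [-0.304,0.091,0.05],"dr": [-0.02,0.134,0.036]},
  {"linear": [-0.304,0.091,0.05],"dr": [-0.024,0.16,0.043]},
])

```text
clock: 33.03
eef_pos: [0.5651, 0.0771, 0.2248]
ee_rot: [177.3, -29.2, 97.6]
contact_force: [0.3, -0.7, -3.1]
opening: 0.176
finger_force: 40.0
```

Request:
arm_command([
  {"linear": [-0.278,0.132,-0.09],"dr": [-0.005,0.033,0.01]},
  {"linear": [-0.278,0.132,-0.09],"dr": [-0.01,0.067,0.018]},
  {"linear": [-0.278,0.132,-0.09],"dr": [-0.015,0.1,0.027]},
  {"linear": [-0.278,0.132,-0.09],"dr": [-0.02,0.134,0.036]},
  {"linear": [-0.278,0.132,-0.09],"dr": [-0.024,0.16,0.044]},
])

```text
clock: 33.45
eef_pos: [0.5899, 0.0361, 0.2162]
ee_rot: [-179.9, -58.2, 87.5]
contact_force: [-1.0, -1.1, -2.7]
opening: 0.179
finger_force: 40.0
```

```bash
python3 -c "
from plan import *
s=bot.sense();print(s['clock'],s['eef_pos'],s['ee_rot'],s['opening'],s['finger_force'],s['contact_force'],s['joint_pos'].round(1))
plan([(.59,.039,.089,88,58)])"
```

```text
33.45 [0.58993075 0.03609839 0.21617734] [-179.85019905  -58.22320716   87.53754428] 0.17916562977608513 39.99202315695584 [-0.99192959 -1.06419027 -2.68794698] [ 45.5  48.3 -39.6  95.8 -32.6  61.5  31.2]
0 L [-0.711, 0.001, 0.463] dr [0.001, -0.001, -0.001]
```

Request:
arm_command([
  {"linear": [-0.15,0,0.1],"dr": [0,0,0]},
  {"linear": [-0.3,0,0.2],"dr": [0,0,0]},
  {"linear": [-0.45,0,0.297],"dr": [0,0,0]},
  {"linear": [-0.58,0,0.382],"dr": [0,0,0]},
  {"linear": [-0.66,0,0.433],"dr": [0,0,0]},
])

```text
clock: 33.87
eef_pos: [0.5886, 0.0407, 0.0958]
ee_rot: [-179.7, -58.0, 87.7]
contact_force: [-0.1, 0.0, -2.2]
opening: 0.178
finger_force: 40.0
```

Request:
arm_command([
  {"linear": [-0.015,0,0.009],"dr": [0,0,0]},
  {"linear": [-0.03,0,0.018],"dr": [0,0,0]},
  {"linear": [-0.045,0,0.028],"dr": [0,0,0]},
  {"linear": [-0.06,0,0.035],"dr": [0,0,0]},
  {"linear": [-0.075,0,0.041],"dr": [0,0,0]},
])

```text
clock: 34.28
eef_pos: [0.5906, 0.0403, 0.0874]
ee_rot: [179.8, -58.0, 88.2]
contact_force: [0.7, 0.5, -2.3]
opening: 0.177
finger_force: 40.0
```

```bash
python3 -c "
from plan import *
s=bot.sense();print(s['clock'],s['eef_pos'],s['ee_rot'],s['opening'],s['finger_force'],s['contact_force'],s['ft_torque'])"
```

```text
34.2833 [0.59058433 0.04033209 0.08743963] [179.75782746 -57.97554368  88.16110821] 0.17739010404213565 39.99205349944532 [ 0.66670792  0.54240063 -2.32510858] [-1.32885548 -0.02946545 -0.02366038]
```

Request:
arm_command([
  {"linear": [-0.01,0,0.004],"dr": [0,0,0]},
  {"linear": [-0.02,0,0.008],"dr": [0,0,0]},
  {"linear": [-0.03,0,0.01],"dr": [0,0,0]},
  {"linear": [-0.03,0,0.01],"dr": [0,0,0]},
])

```text
clock: 34.62
eef_pos: [0.5905, 0.0396, 0.0841]
ee_rot: [179.9, -58.2, 88.1]
contact_force: [-3.0, -4.7, 7.5]
opening: 0.176
finger_force: 40.0
```

Request:
arm_command([
  {"linear": [0,0,0],"dr": [0,0,0]},
  {"linear": [0,0,0],"dr": [0,0,0]},
  {"linear": [0,0,0],"dr": [0,0,0]},
], force=3)

```text
clock: 34.87
eef_pos: [0.5903, 0.0392, 0.082]
ee_rot: [179.9, -58.0, 88.0]
contact_force: [0.9, -1.5, -0.8]
opening: 0.181
finger_force: 3.0
```

Request:
arm_command([
  {"linear": [-0.025,0,0.006],"dr": [0,0,0]},
  {"linear": [-0.05,0,0.012],"dr": [0,0,0]},
  {"linear": [-0.075,0,0.018],"dr": [0,0,0]},
  {"linear": [-0.1,0,0.024],"dr": [0,0,0]},
  {"linear": [-0.123,0,0.03],"dr": [0,0,0]},
])

```text
clock: 35.28
eef_pos: [0.5895, 0.0332, 0.0631]
ee_rot: [-180.0, -58.0, 87.9]
contact_force: [0.2, -1.5, -0.4]
opening: 0.185
finger_force: 3.0
```

Request:
arm_command([
  {"linear": [0,0,0],"dr": [0,0,0]},
  {"linear": [0,0,0],"dr": [0,0,0]},
  {"linear": [0,0,0],"dr": [0,0,0]},
  {"linear": [0,0,0],"dr": [0,0,0]},
], jaw=-0.3)

```text
clock: 35.62
eef_pos: [0.5897, 0.0338, 0.0643]
ee_rot: [179.9, -58.0, 88.0]
contact_force: [0.1, 0.1, 0.2]
opening: 0.349
finger_force: 0.0
```

Request:
arm_command([
  {"linear": [0.2,0,-0.125],"dr": [0,0,0]},
  {"linear": [0.45,0,-0.28],"dr": [0,0,0]},
  {"linear": [0.75,0,-0.47],"dr": [0,0,0]},
  {"linear": [0.75,0,-0.47],"dr": [0,0,0]},
  {"linear": [0.75,0,-0.47],"dr": [0,0,0]},
])

```text
clock: 36.03
eef_pos: [0.5914, 0.0335, 0.201]
ee_rot: [179.2, -57.9, 88.6]
contact_force: [-0.4, 0.2, -0.5]
opening: 0.35
finger_force: 0.0
```

```bash
python3 -c "
from plan import *
s=bot.sense();print(s['clock'],s['eef_pos'],s['ee_rot'],s['opening'],s['finger_force'],s['contact_force'],s['joint_pos'].round(1))
plan([(.53,.042,.22,100,0),(.457,.0415,.18,138,0),(.457,.0415,.061,138,0)])"
```

```text
36.0333 [0.59142514 0.03354106 0.20101633] [179.23001348 -57.9239907   88.64765706] 0.34977080194884336 0.0 [-0.36542116  0.19933776 -0.52186599] [ 45.2  49.6 -39.2  95.6 -32.   60.7  32.4]
0 L [0.066, -0.205, -0.017] dr [0.018, -0.16, -0.03]
0 L [0.071, -0.2, -0.04] dr [0.018, -0.16, -0.03]
1 L [0.041, -0.24, 0.133] dr [0.0, -0.0, -0.105]
1 L [0.116, -0.214, 0.134] dr [0.0, -0.0, -0.106]
2 L [-0.0, -0.0, 0.793] dr [0.0, -0.0, 0.0]
```

```bash
python3 -c "
from plan import *
plan([(.53,.042,.22,70,0),(.457,.0415,.18,-43,0),(.457,.0415,.061,-43,0)])"
```

```text
0 L [0.066, -0.205, -0.017] dr [-0.024, -0.16, 0.046]
0 L [0.017, -0.209, -0.054] dr [-0.024, -0.159, 0.047]
1 L [-0.042, -0.114, 0.067] dr [-0.0, 0.0, 0.157]
1 L [-0.091, -0.08, 0.067] dr [-0.0, 0.0, 0.157]
1 L [-0.119, -0.027, 0.067] dr [-0.0, 0.0, 0.157]
1 L [-0.117, 0.032, 0.066] dr [-0.0, 0.0, 0.156]
2 L [0.001, 0.0, 0.794] dr [-0.0, 0.001, 0.0]
```

Request:
arm_command([
  {"linear": [0.066,-0.205,-0.017],"dr": [-0.005,-0.033,0.01]},
  {"linear": [0.066,-0.205,-0.017],"dr": [-0.01,-0.067,0.02]},
  {"linear": [0.066,-0.205,-0.017],"dr": [-0.015,-0.1,0.029]},
  {"linear": [0.066,-0.205,-0.017],"dr": [-0.02,-0.134,0.039]},
  {"linear": [0.066,-0.205,-0.017],"dr": [-0.024,-0.16,0.046]},
], jaw=0.1)

```text
clock: 36.45
eef_pos: [0.5588, 0.0377, 0.2065]
ee_rot: [-177.2, -28.7, 77.7]
contact_force: [0.2, 0.0, 0.3]
opening: 0.549
finger_force: 0.0
```

Request:
arm_command([
  {"linear": [0.017,-0.209,-0.054],"dr": [-0.005,-0.033,0.01]},
  {"linear": [0.017,-0.209,-0.054],"dr": [-0.01,-0.067,0.02]},
  {"linear": [0.017,-0.209,-0.054],"dr": [-0.015,-0.1,0.029]},
  {"linear": [0.017,-0.209,-0.054],"dr": [-0.02,-0.134,0.039]},
  {"linear": [0.017,-0.209,-0.054],"dr": [-0.024,-0.159,0.047]},
])

```text
clock: 36.87
eef_pos: [0.5283, 0.0426, 0.2163]
ee_rot: [-179.7, 0.2, 69.9]
contact_force: [-0.3, 0.0, -0.0]
opening: 0.552
finger_force: 0.0
```

Request:
arm_command([
  {"linear": [-0.042,-0.114,0.067],"dr": [0,0,0.157]},
  {"linear": [-0.042,-0.114,0.067],"dr": [0,0,0.157]},
  {"linear": [-0.042,-0.114,0.067],"dr": [0,0,0.157]},
  {"linear": [-0.042,-0.114,0.067],"dr": [0,0,0.157]},
  {"linear": [-0.042,-0.114,0.067],"dr": [0,0,0.157]},
])

```text
clock: 37.28
eef_pos: [0.5093, 0.0416, 0.2051]
ee_rot: [-179.5, 0.3, 41.5]
contact_force: [-0.1, -0.3, -0.0]
opening: 0.551
finger_force: 0.0
```

Request:
arm_command([
  {"linear": [-0.091,-0.08,0.067],"dr": [0,0,0.157]},
  {"linear": [-0.091,-0.08,0.067],"dr": [0,0,0.157]},
  {"linear": [-0.091,-0.08,0.067],"dr": [0,0,0.157]},
  {"linear": [-0.091,-0.08,0.067],"dr": [0,0,0.157]},
  {"linear": [-0.091,-0.08,0.067],"dr": [0,0,0.157]},
])

```text
clock: 37.7
eef_pos: [0.4913, 0.0414, 0.1956]
ee_rot: [-179.7, 0.5, 13.4]
contact_force: [0.4, 0.7, 0.4]
opening: 0.553
finger_force: 0.0
```

Request:
arm_command([
  {"linear": [-0.119,-0.027,0.067],"dr": [0,0,0.157]},
  {"linear": [-0.119,-0.027,0.067],"dr": [0,0,0.157]},
  {"linear": [-0.119,-0.027,0.067],"dr": [0,0,0.157]},
  {"linear": [-0.119,-0.027,0.067],"dr": [0,0,0.157]},
  {"linear": [-0.119,-0.027,0.067],"dr": [0,0,0.157]},
])

```text
clock: 38.12
eef_pos: [0.4731, 0.0413, 0.1859]
ee_rot: [-180.0, 0.5, -14.8]
contact_force: [0.1, -0.5, -0.9]
opening: 0.55
finger_force: 0.0
```

Request:
arm_command([
  {"linear": [-0.117,0.032,0.066],"dr": [0,0,0.156]},
  {"linear": [-0.117,0.032,0.066],"dr": [0,0,0.156]},
  {"linear": [-0.117,0.032,0.066],"dr": [0,0,0.156]},
  {"linear": [-0.117,0.032,0.066],"dr": [0,0,0.156]},
  {"linear": [-0.117,0.032,0.066],"dr": [0,0,0.156]},
])

```text
clock: 38.53
eef_pos: [0.4549, 0.0413, 0.1763]
ee_rot: [179.8, 0.5, -42.7]
contact_force: [-0.5, 0.2, 0.0]
opening: 0.553
finger_force: 0.0
```

```bash
python3 -c "
from plan import *
s=bot.sense();print(s['clock'],s['eef_pos'],s['ee_rot'],s['opening'],s['contact_force'],s['joint_pos'].round(1))
save('scene','s8.png',(120,300,160,420),2.6)
plan([(.457,.0415,.061,-43,0)])"
```

```text
38.5333 [0.4548885  0.04125025 0.17628183] [179.80341983   0.45939939 -42.7497076 ] 0.552922731720107 [-0.5259061   0.17255876  0.01284702] [ -16.5   17.5    6.9  119.6   -3.4   43.5 -140.2]
0 L [0.015, -0.013, 0.769] dr [0.001, 0.003, 0.003]
```

View pics/s8.png

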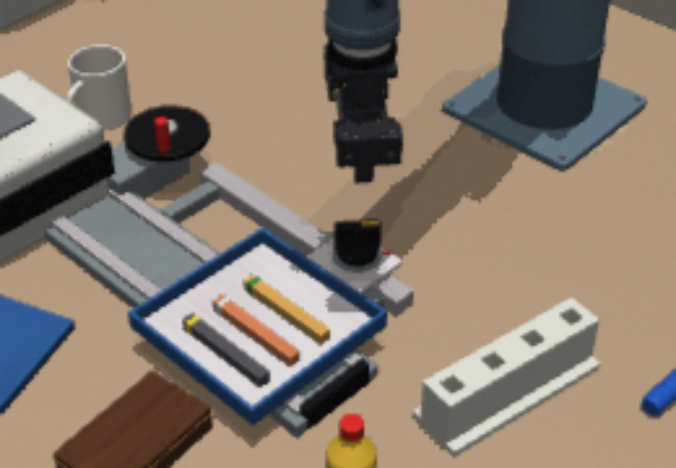

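Request:
arm_command([
  {"linear": [0.015,-0.013,0.3],"dr": [0,0.003,0.003]},
  {"linear": [0.015,-0.013,0.55],"dr": [0,0.003,0.003]},
  {"linear": [0.015,-0.013,0.7],"dr": [0,0.003,0.003]},
  {"linear": [0.015,-0.013,0.76],"dr": [0,0.003,0.003]},
  {"linear": [0.015,-0.013,0.76],"dr": [0,0.003,0.003]},
])

```text
clock: 39.0
eef_pos: [0.4558, 0.0414, 0.0609]
ee_rot: [179.7, 0.1, -43.2]
contact_force: [-0.5, -0.6, 0.2]
opening: 0.548
finger_force: 0.0
```

Request:
arm_command([
  {"linear": [0,0,0],"dr": [0,0,0]},
  {"linear": [0,0,0],"dr": [0,0,0]},
  {"linear": [0,0,0],"dr": [0,0,0]},
  {"linear": [0,0,0],"dr": [0,0,0]},
  {"linear": [0,0,0],"dr": [0,0,0]},
], jaw=-1, force=35)

```text
clock: 39.42
eef_pos: [0.4582, 0.0419, 0.0636]
ee_rot: [180.0, -0.2, -43.5]
contact_force: [3.9, 9.3, 1.0]
opening: 0.198
finger_force: 5.1
```

Request:
arm_command([
  {"linear": [0,0,0],"dr": [0,0,0]},
  {"linear": [0,0,0],"dr": [0,0,0]},
  {"linear": [0,0,0],"dr": [0,0,0]},
])

```text
clock: 39.67
eef_pos: [0.4587, 0.0425, 0.0635]
ee_rot: [-180.0, -0.2, -43.5]
contact_force: [0.9, 3.7, 7.1]
opening: 0.179
finger_force: 35.0
```

```bash
python3 -c "
from plan import *
s=bot.sense();print(s['clock'],s['eef_pos'],s['ee_rot'],s['opening'],s['finger_force'],s['contact_force'],s['joint_pos'].round(1))"
```

```text
39.6667 [0.45869479 0.0425279  0.06352554] [-1.79990724e+02 -1.69778625e-01 -4.34597856e+01] 0.1790420087221597 35.00108222477138 [0.90944025 3.67222748 7.12284616] [ -15.3   29.8    5.2  122.8   -5.3   27.5 -139.5]
```

Request:
arm_command([
  {"linear": [0,0,0],"dr": [0,0,-0.16]},
  {"linear": [0,0,0],"dr": [0,0,-0.16]},
  {"linear": [0,0,0],"dr": [0,0,-0.16]},
  {"linear": [0,0,0],"dr": [0,0,-0.16]},
  {"linear": [0,0,0],"dr": [0,0,-0.16]},
])

```text
clock: 40.08
eef_pos: [0.4584, 0.042, 0.0634]
ee_rot: [179.9, -0.1, -14.3]
contact_force: [1.1, 1.6, 6.1]
opening: 0.18
finger_force: 35.0
```

Request:
arm_command([
  {"linear": [0,0,0],"dr": [0,0,-0.16]},
  {"linear": [0,0,0],"dr": [0,0,-0.16]},
  {"linear": [0,0,0],"dr": [0,0,-0.16]},
  {"linear": [0,0,0],"dr": [0,0,-0.16]},
  {"linear": [0,0,0],"dr": [0,0,-0.16]},
])

```text
clock: 40.5
eef_pos: [0.4584, 0.0414, 0.0634]
ee_rot: [179.8, -0.1, 14.5]
contact_force: [0.7, 0.6, 7.3]
opening: 0.179
finger_force: 35.0
```

Request:
arm_command([
  {"linear": [0,0,0],"dr": [0,0,-0.06]},
  {"linear": [0,0,0],"dr": [0,0,-0.12]},
  {"linear": [0,0,0],"dr": [0,0,-0.15]},
  {"linear": [0,0,0],"dr": [0,0,-0.17]},
  {"linear": [0,0,0],"dr": [0,0,-0.17]},
])

```text
clock: 40.92
eef_pos: [0.4586, 0.0411, 0.0634]
ee_rot: [179.8, 0.0, 44.9]
contact_force: [1.0, -1.2, 6.4]
opening: 0.187
finger_force: 35.0
```

```bash
python3 -c "
from plan import *
s=bot.sense();print(s['clock'],s['eef_pos'],s['ee_rot'],s['opening'],s['finger_force'],s['contact_force'],s['joint_pos'].round(1))
a=np.array(s['eef_pos']); y=s['ee_rot'][2]; u=np.array([-.04,-.9992,0])
plan([(*(a+u*d),y) for d in (.06,.12,.18,.196,.206)])"
```

```text
40.9167 [0.45861783 0.04105537 0.06335578] [1.79802793e+02 4.69323133e-02 4.48989946e+01] 0.18723893708465048 35.01412784680724 [ 1.00641375 -1.16157218  6.36739451] [  3.7  30.9 -17.7 121.7  18.7  29.9 -73.1]
0 L [-0.293, 0.272, 0.001] dr [0.001, 0.0, 0.0]
1 L [-0.294, 0.272, 0.0] dr [0.0, 0.0, 0.0]
2 L [-0.293, 0.271, 0.001] dr [0.0, 0.0, 0.0]
3 L [-0.079, 0.073, -0.0] dr [0.0, 0.0, 0.0]
4 L [-0.049, 0.045, -0.0] dr [0.0, 0.0, 0.0]
```

Request:
arm_command([
  {"linear": [-0.025,0.023,0],"dr": [0,0,0]},
  {"linear": [-0.06,0.055,0],"dr": [0,0,0]},
  {"linear": [-0.105,0.097,0],"dr": [0,0,0]},
  {"linear": [-0.155,0.143,0],"dr": [0,0,0]},
  {"linear": [-0.205,0.19,0],"dr": [0,0,0]},
])

```text
clock: 41.33
eef_pos: [0.4571, -0.0008, 0.0634]
ee_rot: [179.8, -0.0, 44.6]
contact_force: [4.8, 2.5, 5.8]
opening: 0.185
finger_force: 35.0
```

Request:
arm_command([
  {"linear": [-0.05,0.046,0],"dr": [0,0,0]},
  {"linear": [-0.1,0.092,0],"dr": [0,0,0]},
  {"linear": [-0.15,0.139,0],"dr": [0,0,0]},
  {"linear": [-0.2,0.185,0],"dr": [0,0,0]},
  {"linear": [-0.25,0.232,0],"dr": [0,0,0]},
])

```text
clock: 41.75
eef_pos: [0.4553, -0.0523, 0.0634]
ee_rot: [179.7, -0.0, 44.6]
contact_force: [6.5, 2.6, 1.9]
opening: 0.182
finger_force: 35.0
```

Request:
arm_command([
  {"linear": [-0.05,0.046,0],"dr": [0,0,0]},
  {"linear": [-0.1,0.092,0],"dr": [0,0,0]},
  {"linear": [-0.15,0.139,0],"dr": [0,0,0]},
  {"linear": [-0.2,0.185,0],"dr": [0,0,0]},
  {"linear": [-0.25,0.232,0],"dr": [0,0,0]},
])

```text
clock: 42.17
eef_pos: [0.4533, -0.1034, 0.0635]
ee_rot: [179.7, -0.1, 44.6]
contact_force: [7.8, 3.4, -1.8]
opening: 0.182
finger_force: 35.0
```

Request:
arm_command([
  {"linear": [-0.05,0.046,0],"dr": [0,0,0]},
  {"linear": [-0.1,0.092,0],"dr": [0,0,0]},
  {"linear": [-0.14,0.13,0],"dr": [0,0,0]},
  {"linear": [-0.17,0.158,0],"dr": [0,0,0]},
  {"linear": [-0.19,0.176,0],"dr": [0,0,0]},
])

```text
clock: 42.58
eef_pos: [0.4519, -0.1429, 0.0635]
ee_rot: [179.7, -0.1, 44.6]
contact_force: [9.9, 1.5, -4.9]
opening: 0.182
finger_force: 35.0
```

```bash
python3 -c "
from plan import *
s=bot.sense();print(s['clock'],s['eef_pos'],s['ee_rot'],s['opening'],s['finger_force'],s['contact_force'],s['joint_pos'].round(1))"
```

```text
42.5833 [ 0.45188386 -0.14289099  0.06348481] [ 1.79664736e+02 -6.43815580e-02  4.45731427e+01] 0.18166631110793022 34.999646628275514 [ 9.93486837  1.48791963 -4.89135349] [ 26.8  31.7 -18.1 120.   19.   30.7 -50.6]
```

Request:
arm_command([
  {"linear": [-0.015,0.02,0],"dr": [0,0,0]},
  {"linear": [-0.03,0.042,0],"dr": [0,0,0]},
  {"linear": [-0.042,0.062,0],"dr": [0,0,0]},
  {"linear": [-0.052,0.078,0],"dr": [0,0,0]},
  {"linear": [-0.06,0.09,0],"dr": [0,0,0]},
])

```text
clock: 43.0
eef_pos: [0.4516, -0.1582, 0.0633]
ee_rot: [179.9, 0.2, 44.6]
contact_force: [-0.6, 1.5, 9.9]
opening: 0.182
finger_force: 35.0
```

Request:
arm_command([
  {"linear": [-0.008,0.008,0],"dr": [0,0,0]},
  {"linear": [-0.016,0.016,0],"dr": [0,0,0]},
  {"linear": [-0.024,0.024,0],"dr": [0,0,0]},
  {"linear": [-0.028,0.028,0],"dr": [0,0,0]},
  {"linear": [-0.028,0.028,0],"dr": [0,0,0]},
])

```text
clock: 43.42
eef_pos: [0.4515, -0.159, 0.0633]
ee_rot: [-179.8, 0.0, 44.8]
contact_force: [-0.7, 14.4, 12.9]
opening: 0.181
finger_force: 35.0
```

```bash
python3 -c "
from plan import *
s=bot.sense();print(s['clock'],s['eef_pos'],s['ee_rot'],s['opening'],s['finger_force'],s['contact_force'],s['joint_pos'].round(1))"
```

```text
43.4167 [ 0.45149019 -0.15899249  0.06329708] [-1.79821354e+02  4.42307604e-02  4.48247190e+01] 0.1809299561456647 35.002420004457235 [-0.65193084 14.40382402 12.90487842] [ 29.   32.3 -18.5 118.9  18.7  31.7 -48. ]
```

Request:
arm_command([
  {"linear": [0.014,-0.014,0],"dr": [0,0,0.16]},
  {"linear": [0.014,-0.014,0],"dr": [0,0,0.16]},
  {"linear": [0.014,-0.014,0],"dr": [0,0,0.16]},
  {"linear": [0.014,-0.014,0],"dr": [0,0,0.16]},
  {"linear": [0.014,-0.014,0],"dr": [0,0,0.16]},
])

```text
clock: 43.83
eef_pos: [0.4512, -0.1583, 0.0633]
ee_rot: [180.0, 0.2, 15.7]
contact_force: [-0.4, 9.0, 11.3]
opening: 0.176
finger_force: 35.0
```

Request:
arm_command([
  {"linear": [0,0,0],"dr": [0,0,0.17]},
  {"linear": [0,0,0],"dr": [0,0,0.17]},
  {"linear": [0,0,0],"dr": [0,0,0.17]},
  {"linear": [0,0,0],"dr": [0,0,0.17]},
  {"linear": [0,0,0],"dr": [0,0,0.17]},
])

```text
clock: 44.25
eef_pos: [0.4512, -0.1576, 0.0634]
ee_rot: [179.9, 0.2, -14.8]
contact_force: [-1.4, 9.9, 12.4]
opening: 0.178
finger_force: 35.0
```

Request:
arm_command([
  {"linear": [0,0,0],"dr": [0,0,0.04]},
  {"linear": [0,0,0],"dr": [0,0,0.08]},
  {"linear": [0,0,0],"dr": [0,0,0.12]},
  {"linear": [0,0,0],"dr": [0,0,0.15]},
  {"linear": [0,0,0],"dr": [0,0,0.18]},
])

```text
clock: 44.67
eef_pos: [0.4516, -0.1572, 0.0635]
ee_rot: [179.9, 0.1, -47.1]
contact_force: [1.9, 9.1, 9.8]
opening: 0.18
finger_force: 35.1
```

```bash
python3 -c "
from plan import *
s=bot.sense();print(s['clock'],s['eef_pos'],s['ee_rot'],s['opening'],s['finger_force'],s['contact_force'],s['ft_torque'],s['joint_pos'].round(1))"
```

```text
44.6667 [ 0.45161001 -0.1571589   0.06345733] [ 1.79877264e+02  1.42059237e-01 -4.70847714e+01] 0.17978528336507082 35.05236927419901 [1.92070918 9.14954152 9.76132242] [ 1.98713293 -0.3062352   0.72056618] [   9.5   31.1    5.3  120.1   -5.6   29.2 -118.2]
```

Request:
arm_command([
  {"linear": [0,0,0],"dr": [0,0,0]},
  {"linear": [0,0,0],"dr": [0,0,0]},
  {"linear": [0,0,0],"dr": [0,0,0]},
  {"linear": [0,0,0],"dr": [0,0,0]},
], jaw=0.1)

```text
clock: 45.0
eef_pos: [0.4512, -0.161, 0.0628]
ee_rot: [179.8, -0.0, -47.1]
contact_force: [-0.1, -0.4, 0.5]
opening: 0.457
finger_force: 0.0
```

Request:
arm_command([
  {"linear": [0,0,-0.3],"dr": [0,0,0]},
  {"linear": [0,0,-0.6],"dr": [0,0,0]},
  {"linear": [0,0,-0.9],"dr": [0,0,0]},
  {"linear": [0,0,-1],"dr": [0,0,0]},
  {"linear": [0,0,-1],"dr": [0,0,0]},
])

```text
clock: 45.42
eef_pos: [0.4551, -0.1615, 0.2181]
ee_rot: [-179.9, -0.5, -47.1]
contact_force: [0.7, -0.5, 0.5]
opening: 0.551
finger_force: 0.0
```

```bash
python3 -c "
from plan import *
s=bot.sense();print(s['clock'],s['eef_pos'],s['ee_rot'],s['opening'])
for n in ('top','scene'):
    a=get_image(n)[:,:,::-1].copy(); 
    m=cv2.inRange(a,(0,0,140),(70,70,255)); k,l,st,c=cv2.connectedComponentsWithStats(m)
    for i in range(1,k):
        if st[i,4]>5: 
            print(n,st[i],c[i], atz(n,(c[i][1],c[i][0]),.10 if n=='scene' else .122).round(4))
    for z,t in ((.074,'wheel'),): 
        r=regions_of(n,t); print([(x['p'],atz(n,x['point'],z).round(4)) for x in r[:1]])
save('scene','s9.png',(100,280,150,330),4)"
```

```text
45.4167 [ 0.45506658 -0.1614656   0.21813901] [-179.89319725   -0.52432931  -47.14824598] 0.5511859781431524
top [379 126   4   4  13] [380.61538462 127.38461538] [ 0.7737 -0.3288  0.122 ]
top [195 138   8   8  38] [198.42105263 141.5       ] [0.7128 0.2598 0.122 ]
[(0.95, array([ 0.4775, -0.3072,  0.074 ]))]
scene [220 165   4   3  11] [221.36363636 165.90909091] [ 0.4857 -0.2812  0.1   ]
scene [139 190   5   3  13] [141. 191.] [ 0.7521 -0.3686  0.1   ]
scene [291 280   9   6  48] [294.85416667 282.47916667] [0.7004 0.2491 0.1   ]
[(0.88, array([ 0.4836, -0.2698,  0.074 ]))]
```

View pics/s9.png

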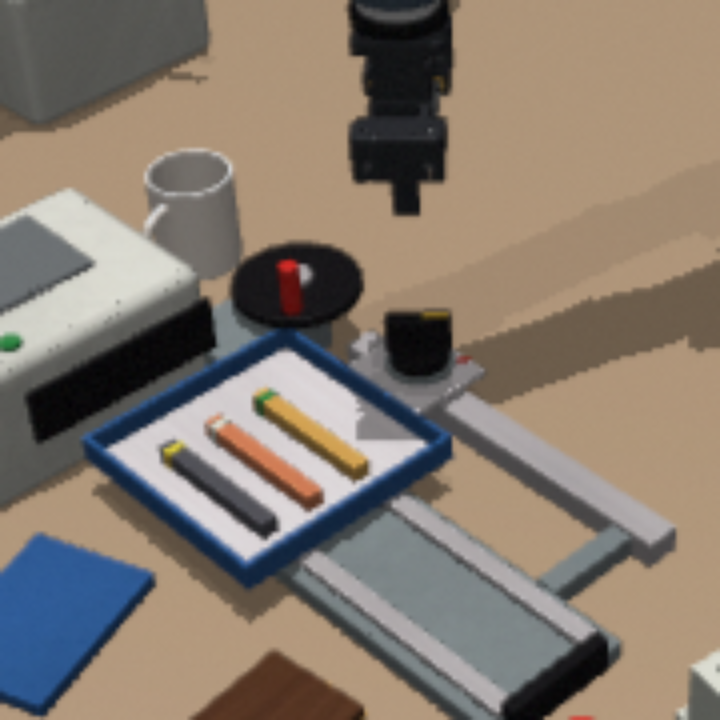

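```bash
python3 -c "
from plan import *
print(atz('scene',(165.7,221.8),.122))
plan([(.503,-.256,.2,0),(.503,-.256,.087,0)])"
```

```text
[ 0.50292673 -0.25645626  0.122     ]
0 L [0.353, 0.092, 0.039] dr [0.001, 0.0, -0.131]
0 L [0.286, 0.225, 0.039] dr [0.0, 0.001, -0.131]
1 L [-0.0, -0.0, 0.753] dr [0.0, -0.0, 0.0]
```

Request:
arm_command([
  {"linear": [0.353,0.092,0.039],"dr": [0,0,-0.131]},
  {"linear": [0.353,0.092,0.039],"dr": [0,0,-0.131]},
  {"linear": [0.353,0.092,0.039],"dr": [0,0,-0.131]},
  {"linear": [0.353,0.092,0.039],"dr": [0,0,-0.131]},
  {"linear": [0.353,0.092,0.039],"dr": [0,0,-0.131]},
])

```text
clock: 46.08
eef_pos: [0.4774, -0.2081, 0.2057]
ee_rot: [179.8, 0.2, -23.5]
contact_force: [-0.4, 0.1, -0.1]
opening: 0.549
finger_force: 0.0
```

Request:
arm_command([
  {"linear": [0.286,0.225,0.039],"dr": [0,0.001,-0.131]},
  {"linear": [0.286,0.225,0.039],"dr": [0,0.001,-0.131]},
  {"linear": [0.286,0.225,0.039],"dr": [0,0.001,-0.131]},
  {"linear": [0.286,0.225,0.039],"dr": [0,0.001,-0.131]},
  {"linear": [0.286,0.225,0.039],"dr": [0,0.001,-0.131]},
])

```text
clock: 46.5
eef_pos: [0.5035, -0.256, 0.2004]
ee_rot: [179.8, -0.0, 0.0]
contact_force: [-0.1, 0.4, -0.4]
opening: 0.551
finger_force: 0.0
```

```bash
python3 -c "
from plan import *
s=bot.sense();print(s['clock'],s['eef_pos'],s['ee_rot'],s['opening'],s['joint_pos'].round(1))
plan([(.503,-.256,.087,0)])"
```

```text
46.5 [ 0.50351631 -0.25599681  0.20042547] [ 1.79846956e+02 -8.01190533e-03  9.96551527e-03] 0.551129372644033 [ 2.230e+01  2.500e+01  1.000e-01  1.034e+02  1.000e-01  5.150e+01
 -6.780e+01]
0 L [-0.004, -0.002, 0.756] dr [0.001, -0.0, 0.0]
```

Request:
arm_command([
  {"linear": [0,0,0.3],"dr": [0,0,0]},
  {"linear": [0,0,0.55],"dr": [0,0,0]},
  {"linear": [0,0,0.7],"dr": [0,0,0]},
  {"linear": [0,0,0.75],"dr": [0,0,0]},
  {"linear": [0,0,0.75],"dr": [0,0,0]},
])

```text
clock: 46.92
eef_pos: [0.5029, -0.2555, 0.0871]
ee_rot: [179.9, 0.1, -0.0]
contact_force: [0.9, -0.4, -0.1]
opening: 0.548
finger_force: 0.0
```

Request:
arm_command([
  {"linear": [0,0,0],"dr": [0,0,0]},
  {"linear": [0,0,0],"dr": [0,0,0]},
  {"linear": [0,0,0],"dr": [0,0,0]},
  {"linear": [0,0,0],"dr": [0,0,0]},
  {"linear": [0,0,0],"dr": [0,0,0]},
], jaw=-1, force=20)

```text
clock: 47.33
eef_pos: [0.5052, -0.2569, 0.0903]
ee_rot: [179.7, -0.2, 0.0]
contact_force: [-0.0, -1.5, 2.6]
opening: 0.196
finger_force: 19.6
```

Request:
arm_command([
  {"linear": [0,0,0],"dr": [0,0,0]},
  {"linear": [0,0,0],"dr": [0,0,0]},
  {"linear": [0,0,0],"dr": [0,0,0]},
])

```text
clock: 47.58
eef_pos: [0.5052, -0.2569, 0.0903]
ee_rot: [179.7, -0.2, 0.0]
contact_force: [-1.4, 0.0, 6.6]
opening: 0.199
finger_force: 20.0
```

```bash
python3 -c "
from plan import *
s=bot.sense();print(s['clock'],s['eef_pos'],s['ee_rot'],s['opening'],s['finger_force'],s['contact_force'])
p=s['eef_pos'][:2]; c=np.array([.472,-.289]); d=p-c; a0=np.degrees(np.arctan2(d[1],d[0])); print('r',np.hypot(*d),a0)
r=.045
# rows relative to each call's start: increments on circle, tool frame (x=world x, y=-world y)
for k in range(9):
    b=a0-45*k; P=lambda a:r*np.array([np.cos(np.radians(a)),-np.sin(np.radians(a))])
    print(k,[((P(b-9*j)-P(b))/.15).round(3).tolist() for j in range(1,6)])
"
```

```text
47.5833 [ 0.50517141 -0.2568623   0.09026574] [ 1.79746230e+02 -2.14918695e-01  4.02103040e-02] 0.19867989411085615 19.996648728847504 [-1.35664272  0.00916566  6.61887708]
r 0.04618629443634771 44.093198154182545
0 [[0.03, 0.036], [0.054, 0.077], [0.071, 0.121], [0.082, 0.167], [0.084, 0.213]]
1 [[-0.004, 0.047], [-0.016, 0.092], [-0.035, 0.136], [-0.06, 0.175], [-0.091, 0.211]]
2 [[-0.036, 0.03], [-0.077, 0.054], [-0.121, 0.071], [-0.167, 0.082], [-0.213, 0.084]]
3 [[-0.047, -0.004], [-0.092, -0.016], [-0.136, -0.035], [-0.175, -0.06], [-0.211, -0.091]]
4 [[-0.03, -0.036], [-0.054, -0.077], [-0.071, -0.121], [-0.082, -0.167], [-0.084, -0.213]]
5 [[0.004, -0.047], [0.016, -0.092], [0.035, -0.136], [0.06, -0.175], [0.091, -0.211]]
6 [[0.036, -0.03], [0.077, -0.054], [0.121, -0.071], [0.167, -0.082], [0.213, -0.084]]
7 [[0.047, 0.004], [0.092, 0.016], [0.136, 0.035], [0.175, 0.06], [0.211, 0.091]]
8 [[0.03, 0.036], [0.054, 0.077], [0.071, 0.121], [0.082, 0.167], [0.084, 0.213]]
```

Request:
arm_command([
  {"linear": [0.03,0.036,0],"dr": [0,0,0]},
  {"linear": [0.054,0.077,0],"dr": [0,0,0]},
  {"linear": [0.071,0.121,0],"dr": [0,0,0]},
  {"linear": [0.082,0.167,0],"dr": [0,0,0]},
  {"linear": [0.084,0.213,0],"dr": [0,0,0]},
])

```text
clock: 48.0
eef_pos: [0.522, -0.2835, 0.0902]
ee_rot: [-179.9, -0.5, 0.3]
contact_force: [7.4, 10.4, 1.2]
opening: 0.198
finger_force: 20.0
```

Request:
arm_command([
  {"linear": [-0.004,0.047,0],"dr": [0,0,0]},
  {"linear": [-0.016,0.092,0],"dr": [0,0,0]},
  {"linear": [-0.035,0.136,0],"dr": [0,0,0]},
  {"linear": [-0.06,0.175,0],"dr": [0,0,0]},
  {"linear": [-0.091,0.211,0],"dr": [0,0,0]},
])

```text
clock: 48.42
eef_pos: [0.5066, -0.3171, 0.09]
ee_rot: [180.0, -0.4, 0.2]
contact_force: [5.8, 6.6, 1.1]
opening: 0.198
finger_force: 20.0
```

```bash
python3 -c "
from plan import *
s=bot.sense();print(s['clock'],s['eef_pos'],s['ee_rot'],s['opening'],s['finger_force'],s['contact_force'])
a=get_image('scene')
m=cv2.inRange(a,(140,0,0),(255,70,70)); k,l,st,c=cv2.connectedComponentsWithStats(m)
for i in range(1,k): print(st[i][4],c[i])
print(proj('scene',s['eef_pos']+np.array([0,0,.01])))"
```

```text
48.4167 [ 0.50662501 -0.31705703  0.08996841] [ 1.79965946e+02 -3.79998490e-01  1.71889864e-01] 0.19846586575082892 19.99374445527792 [5.82356095 6.62904189 1.13076307]
13 [141. 191.]
48 [294.85416667 282.47916667]
[164.44166254 209.87614909]
```

Request:
arm_command([
  {"linear": [-0.036,0.03,0],"dr": [0,0,0]},
  {"linear": [-0.077,0.054,0],"dr": [0,0,0]},
  {"linear": [-0.121,0.071,0],"dr": [0,0,0]},
  {"linear": [-0.167,0.082,0],"dr": [0,0,0]},
  {"linear": [-0.213,0.084,0],"dr": [0,0,0]},
], force=28)

```text
clock: 48.88
eef_pos: [0.4751, -0.3327, 0.09]
ee_rot: [179.7, -0.5, 0.1]
contact_force: [8.9, -1.9, -8.0]
opening: 0.192
finger_force: 28.0
```

Request:
arm_command([
  {"linear": [-0.047,-0.004,0],"dr": [0,0,0]},
  {"linear": [-0.092,-0.016,0],"dr": [0,0,0]},
  {"linear": [-0.136,-0.035,0],"dr": [0,0,0]},
  {"linear": [-0.175,-0.06,0],"dr": [0,0,0]},
  {"linear": [-0.211,-0.091,0],"dr": [0,0,0]},
])

```text
clock: 49.3
eef_pos: [0.4374, -0.3269, 0.09]
ee_rot: [179.2, -0.1, -0.3]
contact_force: [-8.6, -20.3, -2.2]
opening: 0.152
finger_force: 26.4
```

```bash
python3 -c "
from plan import *
s=bot.sense();print(s['clock'],s['eef_pos'],s['ee_rot'],s['opening'],s['finger_force'],s['contact_force'])"
```

```text
49.3 [ 0.43741469 -0.32688006  0.09000589] [ 1.79241608e+02 -1.40332453e-01 -3.12095194e-01] 0.15222775075066478 26.421105922199786 [ -8.62586983 -20.3177152   -2.21188673]
```

Request:
arm_command([
  {"linear": [0,0,0],"dr": [0,0,0]},
  {"linear": [0,0,0],"dr": [0,0,0]},
  {"linear": [0,0,0],"dr": [0,0,0]},
  {"linear": [0,0,0],"dr": [0,0,0]},
], jaw=0.1)

```text
clock: 49.63
eef_pos: [0.44, -0.3191, 0.0895]
ee_rot: [179.8, -0.2, 0.0]
contact_force: [-0.7, 0.1, -0.1]
opening: 0.429
finger_force: 0.0
```

Request:
arm_command([
  {"linear": [0,0,-0.2],"dr": [0,0,0]},
  {"linear": [0,0,-0.45],"dr": [0,0,0]},
  {"linear": [0,0,-0.75],"dr": [0,0,0]},
  {"linear": [0,0,-0.75],"dr": [0,0,0]},
])

```text
clock: 49.97
eef_pos: [0.4437, -0.3203, 0.2087]
ee_rot: [179.5, -0.7, 0.1]
contact_force: [1.1, -1.8, 0.8]
opening: 0.55
finger_force: 0.0
```

```bash
python3 -c "
from plan import *
s=bot.sense();print(s['clock'],s['eef_pos'],s['ee_rot'],s['opening'],s['joint_pos'].round(1))
for n in ('scene','top'):
    a=get_image(n)
    m=cv2.inRange(a,(110,0,0),(255,70,70)); k,l,st,c=cv2.connectedComponentsWithStats(m)
    for i in range(1,k):
        if st[i,4]>4: print(n,st[i],c[i].round(1),atz(n,(st[i][1]+1,c[i][0]),.122).round(4))
    print([(x['p'],atz(n,x['point'],.104).round(4)) for x in pinpoint(n,'wheel_pin')])
"
```

```text
49.9667 [ 0.44372828 -0.3203398   0.20873196] [ 1.79471876e+02 -7.09308881e-01  9.70471037e-02] 0.5503743084957734 [ 3.120e+01  2.230e+01 -1.000e-01  1.063e+02  2.000e-01  5.050e+01
 -5.900e+01]
scene [218 151   5   2   8] [220.  151.5] [ 0.4529 -0.3225  0.122 ]
scene [139 190   5   4  14] [141.  191.1] [ 0.7649 -0.342   0.122 ]
scene [291 280   9   7  54] [294.9 282.9] [0.7107 0.2583 0.122 ]
scene [360 320  20   7  38] [369.5 324.5] [0.683  0.4675 0.122 ]
[(0.59, array([ 0.4549, -0.3393,  0.104 ])), (0.44, array([ 0.6546, -0.0567,  0.104 ]))]
top [379 126   4   4  13] [380.6 127.4] [ 0.7749 -0.3288  0.122 ]
top [196 138   7   8  41] [198.7 141.8] [0.721  0.2593 0.122 ]
[(0.93, array([ 0.4418, -0.3267,  0.104 ]))]
```

```bash
python3 -c "
from plan import *
plan([(.452,-.328,.2,63),(.452,-.328,.088,63)])"
```

```text
0 L [0.042, 0.034, 0.003] dr [0.001, 0.0, -0.175]
0 L [0.018, 0.05, 0.003] dr [0.0, -0.0, -0.174]
1 L [-0.001, 0.0, 0.747] dr [0.0, -0.0, -0.0]
```

Request:
arm_command([
  {"linear": [0.042,0.034,0.003],"dr": [0,0,-0.175]},
  {"linear": [0.042,0.034,0.003],"dr": [0,0,-0.175]},
  {"linear": [0.042,0.034,0.003],"dr": [0,0,-0.175]},
  {"linear": [0.042,0.034,0.003],"dr": [0,0,-0.175]},
  {"linear": [0.042,0.034,0.003],"dr": [0,0,-0.175]},
])

```text
clock: 50.58
eef_pos: [0.4451, -0.3228, 0.1992]
ee_rot: [180.0, 0.1, 31.9]
contact_force: [0.7, -0.4, -0.2]
opening: 0.552
finger_force: 0.0
```

Request:
arm_command([
  {"linear": [0.018,0.05,0.003],"dr": [0,0,-0.174]},
  {"linear": [0.018,0.05,0.003],"dr": [0,0,-0.174]},
  {"linear": [0.018,0.05,0.003],"dr": [0,0,-0.174]},
  {"linear": [0.018,0.05,0.003],"dr": [0,0,-0.174]},
  {"linear": [0.018,0.05,0.003],"dr": [0,0,-0.174]},
])

```text
clock: 51.0
eef_pos: [0.4513, -0.3278, 0.1987]
ee_rot: [-180.0, 0.1, 63.3]
contact_force: [-0.1, 0.3, -0.5]
opening: 0.551
finger_force: 0.0
```

Request:
arm_command([
  {"linear": [0,0,0.3],"dr": [0,0,0]},
  {"linear": [0,0,0.55],"dr": [0,0,0]},
  {"linear": [0,0,0.7],"dr": [0,0,0]},
  {"linear": [0,0,0.745],"dr": [0,0,0]},
  {"linear": [0,0,0.745],"dr": [0,0,0]},
])

```text
clock: 51.42
eef_pos: [0.4506, -0.3275, 0.0863]
ee_rot: [-179.9, 0.1, 62.9]
contact_force: [-0.1, -0.2, 0.6]
opening: 0.549
finger_force: 0.0
```

Request:
arm_command([
  {"linear": [0,0,0],"dr": [0,0,0]},
  {"linear": [0,0,0],"dr": [0,0,0]},
  {"linear": [0,0,0],"dr": [0,0,0]},
  {"linear": [0,0,0],"dr": [0,0,0]},
  {"linear": [0,0,0],"dr": [0,0,0]},
], jaw=-1, force=35)

```text
clock: 51.83
eef_pos: [0.4521, -0.3294, 0.0901]
ee_rot: [179.8, 0.2, 62.9]
contact_force: [1.9, -1.1, 3.1]
opening: 0.193
finger_force: 21.5
```

Request:
arm_command([
  {"linear": [0,0,0],"dr": [0,0,0]},
  {"linear": [0,0,0],"dr": [0,0,0]},
  {"linear": [0,0,0],"dr": [0,0,0]},
])

```text
clock: 52.08
eef_pos: [0.4522, -0.3295, 0.0901]
ee_rot: [179.8, 0.2, 62.9]
contact_force: [-2.5, 0.7, 6.5]
opening: 0.193
finger_force: 35.0
```

```bash
cat > wheel.py <<'E'
from plan import *
import sys
s=bot.sense();print(s['clock'],s['eef_pos'],s['ee_rot'],s['opening'],s['finger_force'],s['contact_force'],s['ft_torque'],s['joint_pos'].round(1))
p=s['eef_pos'][:2]; c=np.array([.472,-.289]); d=p-c; a0=np.degrees(np.arctan2(d[1],d[0])); yaw=s['ee_rot'][2]; print('r',np.hypot(*d),'ang',a0)
# calls: tool frame at call start has yaw psi; pin angle b; step 6 deg per row, yaw turns along
b,psi,p=a0,yaw,p
for k in range(int(sys.argv[1])):
    rows=[]
    for j in range(1,6):
        a=np.radians(b-6*j); q=c+.045*np.array([np.cos(a),np.sin(a)])-p; t=np.radians(psi)
        rows.append([round(float(v),3) for v in (q@[np.cos(t),np.sin(t)]/.15, q@[np.sin(t),-np.cos(t)]/.15)])
    print(k,rows); b-=30; psi-=30; p=c+.045*np.array([np.cos(a),np.sin(a)])
E
python3 wheel.py 3
```

```text
52.0833 [ 0.45218355 -0.32951017  0.09007471] [1.79783599e+02 1.68396547e-01 6.28568554e+01] 0.19326304838122157 35.004889871925116 [-2.4677583   0.66666733  6.49115014] [0.21173024 0.69698776 0.04850728] [ 40.3  34.2 -11.8 107.4  10.7  39.1  -4.9]
r 0.04509729360489525 ang -116.0665928843476
0 [[0.002, -0.031], [0.006, -0.062], [0.014, -0.093], [0.024, -0.122], [0.038, -0.151]]
1 [[0.001, -0.031], [0.005, -0.062], [0.013, -0.093], [0.024, -0.122], [0.037, -0.151]]
2 [[0.001, -0.031], [0.005, -0.062], [0.013, -0.093], [0.024, -0.122], [0.037, -0.151]]
```

Request:
arm_command([
  {"linear": [0.001,-0.031,0],"dr": [0,0,0.033]},
  {"linear": [0.005,-0.062,0],"dr": [0,0,0.067]},
  {"linear": [0.013,-0.093,0],"dr": [0,0,0.1]},
  {"linear": [0.024,-0.122,0],"dr": [0,0,0.133]},
  {"linear": [0.037,-0.151,0],"dr": [0,0,0.167]},
])

```text
clock: 52.5
eef_pos: [0.4349, -0.3142, 0.0901]
ee_rot: [179.7, -0.0, 32.5]
contact_force: [-1.8, 1.6, 5.9]
opening: 0.189
finger_force: 35.0
```

Request:
arm_command([
  {"linear": [0.001,-0.031,0],"dr": [0,0,0.033]},
  {"linear": [0.005,-0.062,0],"dr": [0,0,0.067]},
  {"linear": [0.013,-0.093,0],"dr": [0,0,0.1]},
  {"linear": [0.024,-0.122,0],"dr": [0,0,0.133]},
  {"linear": [0.037,-0.151,0],"dr": [0,0,0.167]},
])

```text
clock: 52.92
eef_pos: [0.4271, -0.2918, 0.09]
ee_rot: [179.8, -0.1, 2.5]
contact_force: [-2.4, 2.3, 8.7]
opening: 0.191
finger_force: 35.0
```

```bash
python3 wheel.py 2
```

```text
52.9167 [ 0.42712828 -0.29177333  0.09002898] [ 1.79768128e+02 -1.39532185e-01  2.48014611e+00] 0.19093128234636347 35.00206360593438 [-2.35650995  2.25668005  8.70433693] [0.44531658 0.61352947 0.15042047] [ 26.4  30.6   3.6 114.4  -3.   34.8 -55.5]
r 0.0449573420791009 ang -176.46329198804463
0 [[0.001, -0.031], [0.005, -0.062], [0.013, -0.093], [0.023, -0.122], [0.037, -0.151]]
1 [[0.001, -0.031], [0.005, -0.062], [0.013, -0.093], [0.024, -0.122], [0.037, -0.151]]
```

Request:
arm_command([
  {"linear": [0.001,-0.031,0],"dr": [0,0,0.033]},
  {"linear": [0.005,-0.062,0],"dr": [0,0,0.067]},
  {"linear": [0.013,-0.093,0],"dr": [0,0,0.1]},
  {"linear": [0.024,-0.122,0],"dr": [0,0,0.133]},
  {"linear": [0.037,-0.151,0],"dr": [0,0,0.167]},
])

```text
clock: 53.33
eef_pos: [0.4318, -0.2683, 0.09]
ee_rot: [179.9, -0.2, -27.6]
contact_force: [-3.0, 3.4, 10.7]
opening: 0.193
finger_force: 35.0
```

Request:
arm_command([
  {"linear": [0.001,-0.031,0],"dr": [0,0,0.033]},
  {"linear": [0.005,-0.062,0],"dr": [0,0,0.067]},
  {"linear": [0.013,-0.093,0],"dr": [0,0,0.1]},
  {"linear": [0.024,-0.122,0],"dr": [0,0,0.133]},
  {"linear": [0.037,-0.151,0],"dr": [0,0,0.167]},
])

```text
clock: 53.75
eef_pos: [0.4477, -0.2503, 0.09]
ee_rot: [-179.9, -0.2, -57.6]
contact_force: [-2.7, 2.7, 10.7]
opening: 0.195
finger_force: 35.0
```

```bash
python3 wheel.py 2
```

```text
53.75 [ 0.44767826 -0.25030898  0.09002439] [-179.91118551   -0.21200521  -57.59867235] 0.19513930991672046 34.99964905902743 [-2.662044    2.73080492 10.73394194] [0.74306138 0.53070577 0.08719434] [   8.9   31.6   19.5  115.7  -17.6   35.2 -107.5]
r 0.04570056783353437 ang 122.15407249133204
0 [[0.006, -0.031], [0.011, -0.062], [0.02, -0.093], [0.031, -0.122], [0.046, -0.15]]
1 [[0.002, -0.031], [0.007, -0.062], [0.015, -0.093], [0.026, -0.122], [0.041, -0.15]]
```

Request:
arm_command([
  {"linear": [0.002,-0.031,0],"dr": [0,0,0.033]},
  {"linear": [0.007,-0.062,0],"dr": [0,0,0.067]},
  {"linear": [0.015,-0.093,0],"dr": [0,0,0.1]},
  {"linear": [0.026,-0.122,0],"dr": [0,0,0.133]},
  {"linear": [0.041,-0.15,0],"dr": [0,0,0.167]},
])

```text
clock: 54.17
eef_pos: [0.4705, -0.2429, 0.0901]
ee_rot: [-179.8, -0.1, -87.6]
contact_force: [-2.1, 4.0, 9.9]
opening: 0.195
finger_force: 35.0
```

Request:
arm_command([
  {"linear": [0,0,0],"dr": [0,0,0]},
  {"linear": [0,0,0],"dr": [0,0,0]},
  {"linear": [0,0,0],"dr": [0,0,0]},
  {"linear": [0,0,0],"dr": [0,0,0]},
], jaw=0)

```text
clock: 54.5
eef_pos: [0.4691, -0.2446, 0.089]
ee_rot: [-179.9, -0.2, -87.4]
contact_force: [1.4, -0.6, -0.7]
opening: 0.47
finger_force: 0.0
```

Request:
arm_command([
  {"linear": [0,0,-0.2],"dr": [0,0,0]},
  {"linear": [0,0,-0.4],"dr": [0,0,0]},
  {"linear": [0,0,-0.5],"dr": [0,0,0]},
  {"linear": [0,0,-0.5],"dr": [0,0,0]},
])

```text
clock: 54.83
eef_pos: [0.4708, -0.2456, 0.1671]
ee_rot: [-179.6, -0.3, -87.4]
contact_force: [0.0, 0.2, 0.9]
opening: 0.5
finger_force: 0.0
```

```bash
python3 wheel.py 0; python3 -c "
from plan import *
plan([(.4735,-.244,.165,88),(.4735,-.244,.088,88)])"
```

```text
54.8333 [ 0.47075087 -0.24558139  0.16706596] [-179.56835608   -0.34285282  -87.43939295] 0.49969351520667005 0.0 [0.02029136 0.17336276 0.87386493] [ 0.15046013 -0.04235342  0.07746593] [  -2.5   27.3   32.4  111.6  -19.8   46.  -136.6]
r 0.043436575391999445 ang 91.64791056323638
0 L [-0.002, -0.004, 0.003] dr [0.001, -0.001, -0.195]
0 L [0.001, -0.004, 0.003] dr [0.0, -0.001, -0.195]
0 L [0.003, -0.003, 0.003] dr [0.0, -0.001, -0.195]
0 L [0.004, -0.001, 0.002] dr [0.001, -0.0, -0.195]
0 L [0.004, 0.001, 0.003] dr [0.0, -0.001, -0.195]
1 L [0.0, -0.001, 0.513] dr [0.0, 0.0, 0.0]
```

Request:
arm_command([
  {"linear": [0,0,0.003],"dr": [0,0,-0.195]},
  {"linear": [0,0,0.003],"dr": [0,0,-0.195]},
  {"linear": [0,0,0.003],"dr": [0,0,-0.195]},
  {"linear": [0,0,0.003],"dr": [0,0,-0.195]},
  {"linear": [0,0,0.003],"dr": [0,0,-0.195]},
])

```text
clock: 55.25
eef_pos: [0.4685, -0.244, 0.1627]
ee_rot: [180.0, -0.2, -52.0]
contact_force: [-0.0, -0.8, 0.2]
opening: 0.496
finger_force: 0.0
```

Request:
arm_command([
  {"linear": [0,0,0.003],"dr": [0,0,-0.195]},
  {"linear": [0,0,0.003],"dr": [0,0,-0.195]},
  {"linear": [0,0,0.003],"dr": [0,0,-0.195]},
  {"linear": [0,0,0.003],"dr": [0,0,-0.195]},
  {"linear": [0,0,0.003],"dr": [0,0,-0.195]},
])

```text
clock: 55.67
eef_pos: [0.4684, -0.244, 0.1622]
ee_rot: [179.9, -0.1, -16.9]
contact_force: [-0.7, -0.4, 0.1]
opening: 0.498
finger_force: 0.0
```

Request:
arm_command([
  {"linear": [0,0,0.003],"dr": [0,0,-0.195]},
  {"linear": [0,0,0.003],"dr": [0,0,-0.195]},
  {"linear": [0,0,0.003],"dr": [0,0,-0.195]},
  {"linear": [0,0,0.003],"dr": [0,0,-0.195]},
  {"linear": [0,0,0.003],"dr": [0,0,-0.195]},
])

```text
clock: 56.08
eef_pos: [0.4684, -0.244, 0.1617]
ee_rot: [179.8, -0.0, 18.2]
contact_force: [0.2, -0.7, -0.0]
opening: 0.5
finger_force: 0.0
```

Request:
arm_command([
  {"linear": [0,0,0.003],"dr": [0,0,-0.195]},
  {"linear": [0,0,0.003],"dr": [0,0,-0.195]},
  {"linear": [0,0,0.003],"dr": [0,0,-0.195]},
  {"linear": [0,0,0.003],"dr": [0,0,-0.195]},
  {"linear": [0,0,0.003],"dr": [0,0,-0.195]},
])

```text
clock: 56.5
eef_pos: [0.4684, -0.244, 0.1612]
ee_rot: [179.8, 0.1, 53.3]
contact_force: [-0.0, 0.6, 0.6]
opening: 0.499
finger_force: 0.0
```

Request:
arm_command([
  {"linear": [0,0,0.003],"dr": [0,0,-0.195]},
  {"linear": [0,0,0.003],"dr": [0,0,-0.195]},
  {"linear": [0,0,0.003],"dr": [0,0,-0.195]},
  {"linear": [0,0,0.003],"dr": [0,0,-0.195]},
  {"linear": [0,0,0.003],"dr": [0,0,-0.195]},
])

```text
clock: 56.92
eef_pos: [0.4685, -0.2439, 0.1608]
ee_rot: [179.9, 0.1, 88.4]
contact_force: [0.7, 0.3, 0.4]
opening: 0.498
finger_force: 0.0
```

```bash
python3 wheel.py 0; python3 -c "
from plan import *
plan([(.4705,-.244,.088,88)])"
```

```text
56.9167 [ 0.46847628 -0.24393299  0.16083499] [1.79908444e+02 1.44426002e-01 8.84453949e+01] 0.498431692205454 0.0 [0.66278964 0.27511992 0.43213448] [-0.05399267 -0.09803103  0.00517112] [ 30.9  25.3 -10.5 110.    6.5  45.1  15.3]
r 0.0452045542184774 ang 94.4707741265071
0 L [0.001, 0.013, 0.486] dr [0.001, 0.001, 0.002]
```

Request:
arm_command([
  {"linear": [0,0.01,0.2],"dr": [0,0,0]},
  {"linear": [0,0.013,0.35],"dr": [0,0,0]},
  {"linear": [0,0.013,0.46],"dr": [0,0,0]},
  {"linear": [0,0.013,0.485],"dr": [0,0,0]},
  {"linear": [0,0.013,0.485],"dr": [0,0,0]},
])

```text
clock: 57.33
eef_pos: [0.4699, -0.2439, 0.0875]
ee_rot: [-180.0, 0.1, 88.1]
contact_force: [-0.0, 0.2, 0.7]
opening: 0.5
finger_force: 0.0
```

Request:
arm_command([
  {"linear": [0,0,0],"dr": [0,0,0]},
  {"linear": [0,0,0],"dr": [0,0,0]},
  {"linear": [0,0,0],"dr": [0,0,0]},
  {"linear": [0,0,0],"dr": [0,0,0]},
  {"linear": [0,0,0],"dr": [0,0,0]},
], jaw=-1, force=40)

```text
clock: 57.75
eef_pos: [0.4717, -0.2447, 0.0898]
ee_rot: [179.8, 0.2, 88.1]
contact_force: [-1.6, 0.3, 3.6]
opening: 0.188
finger_force: 40.0
```

Request:
arm_command([
  {"linear": [0,0,0],"dr": [0,0,0]},
  {"linear": [0,0,0],"dr": [0,0,0]},
  {"linear": [0,0,0],"dr": [0,0,0]},
])

```text
clock: 58.0
eef_pos: [0.4717, -0.2448, 0.0898]
ee_rot: [179.8, 0.2, 88.1]
contact_force: [-0.9, 0.4, 5.8]
opening: 0.19
finger_force: 40.0
```

```bash
python3 wheel.py 3
```

```text
58.0 [ 0.47172673 -0.2447627   0.08976692] [179.79748049   0.24312011  88.0661925 ] 0.1902745212887686 40.00034546479583 [-0.93482534  0.41358974  5.80802218] [ 0.10461031  0.15587782 -0.04105908] [ 29.7  32.   -9.2 111.7   8.4  36.6  13.2]
r 0.04423814380463496 ang 90.35393713157634
0 [[0.005, 0.031], [0.001, 0.062], [-0.006, 0.093], [-0.016, 0.123], [-0.029, 0.151]]
1 [[-0.0, 0.031], [-0.004, 0.063], [-0.011, 0.093], [-0.021, 0.123], [-0.034, 0.151]]
2 [[-0.0, 0.031], [-0.004, 0.063], [-0.011, 0.093], [-0.021, 0.123], [-0.034, 0.151]]
```

Request:
arm_command([
  {"linear": [0.002,0.031,0],"dr": [0,0,0.033]},
  {"linear": [-0.002,0.062,0],"dr": [0,0,0.067]},
  {"linear": [-0.009,0.093,0],"dr": [0,0,0.1]},
  {"linear": [-0.019,0.123,0],"dr": [0,0,0.133]},
  {"linear": [-0.032,0.151,0],"dr": [0,0,0.167]},
])

```text
clock: 58.42
eef_pos: [0.494, -0.2501, 0.0898]
ee_rot: [179.8, 0.1, 57.7]
contact_force: [-2.2, 0.9, 6.5]
opening: 0.193
finger_force: 40.0
```

Request:
arm_command([
  {"linear": [0,0.016,0],"dr": [0,0,0.017]},
  {"linear": [-0.001,0.031,0],"dr": [0,0,0.033]},
  {"linear": [-0.002,0.047,0],"dr": [0,0,0.05]},
  {"linear": [-0.004,0.063,0],"dr": [0,0,0.067]},
  {"linear": [-0.007,0.078,0],"dr": [0,0,0.083]},
])

```text
clock: 58.83
eef_pos: [0.5032, -0.2569, 0.0898]
ee_rot: [179.8, 0.0, 42.9]
contact_force: [-2.9, 1.6, 6.8]
opening: 0.184
finger_force: 40.0
```

```bash
python3 wheel.py 1
```

```text
58.8333 [ 0.50319121 -0.25692389  0.0897844 ] [1.79768505e+02 3.52831463e-02 4.29308043e+01] 0.18369179776205868 40.0007844530046 [-2.89676612  1.56398152  6.80661231] [ 0.31602454  0.49487803 -0.02657851] [ 20.5  34.2   2.6 107.3  -2.1  38.4 -22.8]
r 0.044741122735283294 ang 45.801323130370825
0 [[0.002, 0.031], [-0.002, 0.063], [-0.008, 0.093], [-0.018, 0.123], [-0.031, 0.152]]
```

Full turn nearly done; creep 15° at a time watching for the stop.

Request:
arm_command([
  {"linear": [0,0.016,0],"dr": [0,0,0.017]},
  {"linear": [-0.001,0.031,0],"dr": [0,0,0.033]},
  {"linear": [-0.002,0.047,0],"dr": [0,0,0.05]},
  {"linear": [-0.004,0.063,0],"dr": [0,0,0.067]},
  {"linear": [-0.007,0.078,0],"dr": [0,0,0.083]},
])

```text
clock: 59.25
eef_pos: [0.5103, -0.2658, 0.0898]
ee_rot: [179.8, -0.0, 28.0]
contact_force: [-3.4, 2.4, 7.2]
opening: 0.188
finger_force: 40.0
```

```bash
python3 wheel.py 1
```

```text
59.25 [ 0.51034037 -0.26584679  0.08978367] [ 1.79802323e+02 -3.08701753e-02  2.79957304e+01] 0.18752414042951168 39.999510291963816 [-3.38381975  2.43001585  7.16033536] [ 0.498129    0.52923232 -0.05488827] [ 18.1  35.1   6.4 105.9  -5.7  39.2 -34.2]
r 0.044789005117662296 ang 31.127187241206315
0 [[0.001, 0.031], [-0.002, 0.063], [-0.008, 0.093], [-0.018, 0.123], [-0.031, 0.152]]
```

Request:
arm_command([
  {"linear": [0,0.016,0],"dr": [0,0,0.017]},
  {"linear": [-0.001,0.031,0],"dr": [0,0,0.033]},
  {"linear": [-0.002,0.047,0],"dr": [0,0,0.05]},
  {"linear": [-0.004,0.063,0],"dr": [0,0,0.067]},
  {"linear": [-0.007,0.078,0],"dr": [0,0,0.083]},
])

```text
clock: 59.67
eef_pos: [0.5149, -0.2763, 0.0898]
ee_rot: [179.8, -0.1, 13.1]
contact_force: [-3.4, 2.1, 8.3]
opening: 0.19
finger_force: 40.0
```

```bash
python3 wheel.py 1
```

```text
59.6667 [ 0.51494439 -0.2763497   0.08979183] [ 1.79845718e+02 -8.34246829e-02  1.30661428e+01] 0.19049732375101178 39.99770678579807 [-3.35620672  2.10091611  8.29092247] [ 0.68648945  0.5573776  -0.05139425] [ 16.1  36.   10.3 104.7  -9.3  40.  -45.3]
r 0.04476885635289754 ang 16.413609077514746
0 [[0.002, 0.031], [-0.001, 0.063], [-0.008, 0.093], [-0.017, 0.123], [-0.03, 0.152]]
```

Request:
arm_command([
  {"linear": [0,0.016,0],"dr": [0,0,0.017]},
  {"linear": [-0.001,0.031,0],"dr": [0,0,0.033]},
  {"linear": [-0.002,0.047,0],"dr": [0,0,0.05]},
  {"linear": [-0.004,0.063,0],"dr": [0,0,0.067]},
  {"linear": [-0.007,0.078,0],"dr": [0,0,0.083]},
])

```text
clock: 60.08
eef_pos: [0.5139, -0.2777, 0.0894]
ee_rot: [-179.2, 0.5, -1.5]
contact_force: [-16.6, 32.6, 34.0]
opening: 0.192
finger_force: 39.9
```

```bash
python3 wheel.py 1
```

```text
60.0833 [ 0.51388408 -0.27772884  0.08935134] [-179.22185751    0.46768039   -1.53463878] 0.19218546606808418 39.88593607675284 [-16.60100131  32.58837574  34.04247341] [6.92007359 3.39732428 0.49508368] [ 14.2  36.7  13.8 104.  -13.2  41.5 -56.2]
r 0.043374128850412294 ang 15.061696811962914
0 [[0.018, 0.027], [0.022, 0.059], [0.023, 0.09], [0.02, 0.121], [0.015, 0.152]]
```

Request:
arm_command([
  {"linear": [0.01,-0.02,0],"dr": [0,0,0]},
  {"linear": [0.01,-0.038,0],"dr": [0,0,0]},
  {"linear": [0.01,-0.038,0],"dr": [0,0,0]},
])

```text
clock: 60.33
eef_pos: [0.5141, -0.2776, 0.0894]
ee_rot: [-179.7, 0.4, -1.6]
contact_force: [-14.7, 14.5, 22.8]
opening: 0.195
finger_force: 40.0
```

Request:
arm_command([
  {"linear": [0,0,0],"dr": [0,0,0]},
  {"linear": [0,0,0],"dr": [0,0,0]},
  {"linear": [0,0,0],"dr": [0,0,0]},
  {"linear": [0,0,0],"dr": [0,0,0]},
], jaw=0)

```text
clock: 60.67
eef_pos: [0.5185, -0.2837, 0.0893]
ee_rot: [179.8, -0.2, -1.8]
contact_force: [0.7, -0.1, 0.6]
opening: 0.471
finger_force: 0.0
```

Request:
arm_command([
  {"linear": [0,0,-0.2],"dr": [0,0,0]},
  {"linear": [0,0,-0.4],"dr": [0,0,0]},
  {"linear": [0,0,-0.7],"dr": [0,0,0]},
  {"linear": [0,0,-0.9],"dr": [0,0,0]},
  {"linear": [0,0,-0.9],"dr": [0,0,0]},
])

```text
clock: 61.08
eef_pos: [0.5215, -0.2854, 0.2313]
ee_rot: [179.5, -0.8, -1.8]
contact_force: [1.0, -1.3, 0.6]
opening: 0.497
finger_force: 0.0
```

Request:
arm_command([
  {"linear": [-0.7,0,0],"dr": [0,0,0]},
  {"linear": [-0.7,0,0],"dr": [0,0,0]},
  {"linear": [-0.7,0,0],"dr": [0,0,0]},
  {"linear": [-0.7,0,0],"dr": [0,0,0]},
  {"linear": [-0.7,0,0],"dr": [0,0,0]},
])

```text
clock: 61.5
eef_pos: [0.4126, -0.28, 0.2242]
ee_rot: [179.8, -0.2, -1.8]
contact_force: [0.2, 0.4, 0.7]
opening: 0.498
finger_force: 0.0
```

```bash
python3 -c "
from plan import *
s=bot.sense();print(s['clock'],s['eef_pos'],s['contact_force'])
save('scene','s10.png',(100,350,120,470),2.2)"
```

```text
61.5 [ 0.41256053 -0.27999639  0.22422956] [0.22208006 0.42327749 0.70872642]
```

View pics/s10.png

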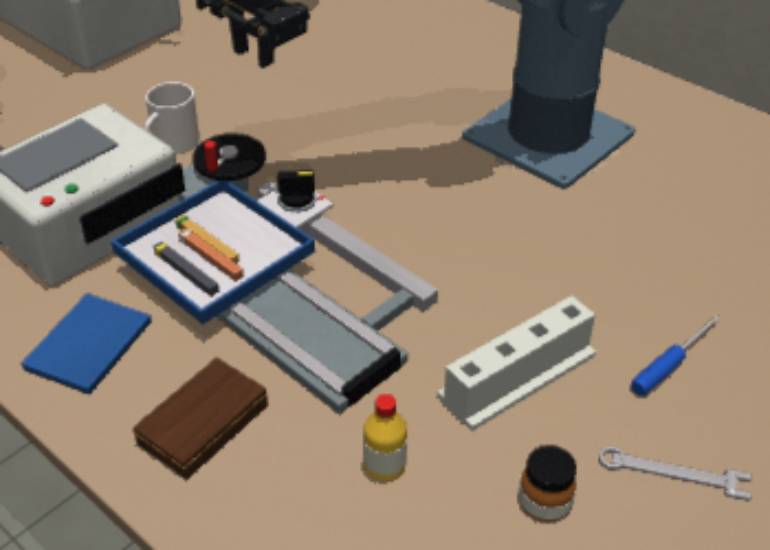

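Run:
```python
from h import *
def rows(n):
    a=get_image(n); h=cv2.cvtColor(a,cv2.COLOR_RGB2HSV)
    r0,r1,c0,c1=(188,236,185,250) if n=="scene" else (145,210,295,370)
    sub=h[r0:r1,c0:c1]
    for nm,lo,hi in (("brass",(17,110,60),(28,255,255)),("copper",(5,100,60),(16,255,255)),("dark",(0,0,20),(179,110,95))):
        m=cv2.inRange(sub,lo,hi); k,l,st,c=cv2.connectedComponentsWithStats(m,connectivity=8)
        if k<2: print(n,nm,None); continue
        i=1+st[1:,4].argmax(); pts=np.argwhere(l==i)+[r0,c0]
        P=np.array([atz(n,p,.054 if n=="top" else .050)[:2] for p in pts]); mu=P.mean(0); w,v=np.linalg.eigh(np.cov(P.T)); d=v[:,1]; d*=np.sign(d[1])
        print(n,nm,len(pts),"mean",mu.round(4),"ang",np.degrees(np.arctan2(d[1],d[0])).round(1),"len",np.ptp(P@d).round(3),"wid",np.ptp(P@v[:,0]).round(3))
rows("scene"); rows("top")
a=get_image("top"); h=cv2.cvtColor(a,cv2.COLOR_RGB2HSV)
for c in range(300,352,4): print(c,[tuple(int(x) for x in a[r,c]) for r in range(172,204,1)][:0])
# column profile across bars in top view: hue/sat along rows
for c in (322,328,334): print(c,[(r,int(h[r,c,0]),int(h[r,c,1]),int(h[r,c,2])) for r in range(164,200)])
```

```text
scene brass 109 mean [ 0.6125 -0.1747] ang 88.7 len 0.123 wid 0.017
scene copper 192 mean [ 0.6323 -0.1447] ang 87.0 len 0.126 wid 0.026
scene dark 171 mean [ 0.6786 -0.143 ] ang 87.5 len 0.124 wid 0.021
top brass 151 mean [ 0.6176 -0.1713] ang 85.8 len 0.111 wid 0.021
top copper 122 mean [ 0.6325 -0.1439] ang 88.9 len 0.111 wid 0.015
top dark 229 mean [ 0.6366 -0.299 ] ang 179.2 len 0.163 wid 0.021
300 []
304 []
308 []
312 []
316 []
320 []
324 []
328 []
332 []
336 []
340 []
344 []
348 []
322 [(164, 150, 3, 201), (165, 120, 3, 203), (166, 120, 3, 202), (167, 120, 3, 201), (168, 120, 3, 202), (169, 8, 17, 182), (170, 12, 98, 182), (171, 14, 139, 202), (172, 15, 137, 205), (173, 17, 130, 202), (174, 19, 132, 184), (175, 25, 164, 179), (176, 28, 156, 199), (177, 28, 156, 199), (178, 29, 141, 202), (179, 28, 108, 174), (180, 19, 12, 165), (181, 120, 1, 201), (182, 135, 3, 201), (183, 120, 1, 199), (184, 120, 4, 202), (185, 105, 3, 200), (186, 105, 3, 203), (187, 150, 3, 200), (188, 150, 1, 201), (189, 113, 5, 202), (190, 120, 3, 201), (191, 0, 0, 200), (192, 120, 3, 201), (193, 110, 4, 2
[... 874 characters left out ...]
(165, 150, 1, 200), (166, 130, 4, 198), (167, 0, 0, 201), (168, 0, 0, 201), (169, 135, 3, 201), (170, 10, 39, 203), (171, 14, 119, 203), (172, 15, 138, 199), (173, 15, 134, 202), (174, 17, 131, 200), (175, 22, 134, 203), (176, 27, 149, 202), (177, 27, 155, 201), (178, 28, 152, 201), (179, 26, 154, 179), (180, 20, 43, 171), (181, 120, 1, 197), (182, 140, 4, 201), (183, 135, 3, 200), (184, 150, 1, 202), (185, 90, 1, 200), (186, 135, 3, 200), (187, 120, 1, 202), (188, 0, 0, 201), (189, 105, 3, 202), (190, 150, 4, 201), (191, 150, 1, 199), (192, 135, 5, 202), (193, 150, 1, 202), (194, 135, 3, 200), (195, 90, 1, 199), (196, 150, 1, 200), (197, 150, 1, 201), (198, 130, 4, 202), (199, 120, 1, 201)]
```

```bash
python3 -c "
from workcell import bot
print(bot.hand_in())"
```

```text
the job is handed in; nothing more can be done
None
```

The job is handed in: the three bars present (bar2, bar3 and bar4) lie flat in the tray, the carriage is docked and clamped, and the wheel is wound a full turn to its stop. I measured bar2, which got knocked aside during the run, as lying flat against bar3 rather than on it, and left it there.

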